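# Line up a batch of modules, set the timer sleeve and start the soak test

### The job

Push the rocker switch to off, then load the soak-test plate: lay every loose black module flat in a marked bay of its own, all parallel in one even row with their ends flush against the far fence, and turn the clicking timer sleeve to 7. Only when the row and the timer are right, push the rocker to on. Leave the bottle, the screwdriver and the reel where they are; the modules must still be in their row at the end.

Things in the scene. Friction and masses are not known exactly. Their poses are not given: they have to be found in the camera images.
- module1 (a point): Centre (half-way up) of loose module 1 of up to five identical ones (3 to 5 are present, the others are absent): black plastic brick 64 x 40 x 28 mm, about 90 g, lying flat on the bench at the start, white paper dot on top; its x axis runs along the 64 mm length, y along the 40 mm width, z up. It may be gripped across the 40 mm or the 64 mm; either end may go to the fence, either 64 x 40 face up.
- module2 (a point): Centre (half-way up) of loose module 2 of up to five identical ones (3 to 5 are present, the others are absent): black plastic brick 64 x 40 x 28 mm, about 90 g, lying flat on the bench at the start, white paper dot on top; its x axis runs along the 64 mm length, y along the 40 mm width, z up. It may be gripped across the 40 mm or the 64 mm; either end may go to the fence, either 64 x 40 face up.
- module3 (a point): Centre (half-way up) of loose module 3 of up to five identical ones (3 to 5 are present, the others are absent): black plastic brick 64 x 40 x 28 mm, about 90 g, lying flat on the bench at the start, white paper dot on top; its x axis runs along the 64 mm length, y along the 40 mm width, z up. It may be gripped across the 40 mm or the 64 mm; either end may go to the fence, either 64 x 40 face up.
- module4 (a point): Centre (half-way up) of loose module 4 of up to five identical ones (3 to 5 are present, the others are absent): black plastic brick 64 x 40 x 28 mm, about 90 g, lying flat on the bench at the start, white paper dot on top; its x axis runs along the 64 mm length, y along the 40 mm width, z up. It may be gripped across the 40 mm or the 64 mm; either end may go to the fence, either 64 x 40 face up.
- module5 (a point): Centre (half-way up) of loose module 5 of up to five identical ones (3 to 5 are present, the others are absent): black plastic brick 64 x 40 x 28 mm, about 90 g, lying flat on the bench at the start, white paper dot on top; its x axis runs along the 64 mm length, y along the 40 mm width, z up. It may be gripped across the 40 mm or the 64 mm; either end may go to the fence, either 64 x 40 face up.
- bay1 (a point): Bay 1 of the row plate: where a module's centre lies when it rests on the plate inside this bay's black outline, its long axis along the bay's x and its end touching the fence. x points at the fence, z up; bays 1 to 5 follow along +y at 70 mm pitch. Any bay will do, one module each: within 7 mm sideways, 4 mm of the fence, 0.1 rad of parallel.
- bay2 (a point): Bay 2 of the row plate: where a module's centre lies when it rests on the plate inside this bay's black outline, its long axis along the bay's x and its end touching the fence. x points at the fence, z up; bays 1 to 5 follow along +y at 70 mm pitch. Any bay will do, one module each: within 7 mm sideways, 4 mm of the fence, 0.1 rad of parallel.
- bay3 (a point): Bay 3 of the row plate: where a module's centre lies when it rests on the plate inside this bay's black outline, its long axis along the bay's x and its end touching the fence. x points at the fence, z up; bays 1 to 5 follow along +y at 70 mm pitch. Any bay will do, one module each: within 7 mm sideways, 4 mm of the fence, 0.1 rad of parallel.
- bay4 (a point): Bay 4 of the row plate: where a module's centre lies when it rests on the plate inside this bay's black outline, its long axis along the bay's x and its end touching the fence. x points at the fence, z up; bays 1 to 5 follow along +y at 70 mm pitch. Any bay will do, one module each: within 7 mm sideways, 4 mm of the fence, 0.1 rad of parallel.
- bay5 (a point): Bay 5 of the row plate: where a module's centre lies when it rests on the plate inside this bay's black outline, its long axis along the bay's x and its end touching the fence. x points at the fence, z up; bays 1 to 5 follow along +y at 70 mm pitch. Any bay will do, one module each: within 7 mm sideways, 4 mm of the fence, 0.1 rad of parallel.
- plate: Fixed aluminium row plate on the bench, 4 mm thick, 110 mm along x, 370 mm along y; origin at the centre of its underside, x away from the robot towards the fence. Bay points lie at x = +15 mm, 18 mm above the bench. The fence, a steel bar 8 mm thick along the far edge, begins at x = +47 mm (32 mm beyond the bay points) and its top is 10 mm above the plate, lower than a module.
- box: Fixed grey control box, 120 mm along its x, 200 mm along its y, 50 mm high; origin at the centre of its underside, x away from the robot, z up. The timer sleeve stands on top at y = -45 mm, the rocker at y = +55 mm.
- sleeve (a joint): Timer sleeve: angle in rad, growing clockwise from above; ten clicks, number n at n x 0.6283, so 7 is at 4.398 (right within 0.15). Stops just below 0 and above 9. Turns with 0.07 N m; released, it snaps to the nearest number. Starts between 0 and 4. White numerals on the box top, 0 on its -x side, 5 on its +x side; a line on the sleeve's top and a mark on its skirt point at the number.
- sleeve_grip (a point): Point on the sleeve's upright axis at gripping height, 72 mm above the bench: a knurled round metal sleeve 42 mm in diameter from 53 to 87 mm above the bench, with a thin 51 mm skirt beneath.
- rocker (a joint): Over-centre rocker switch: +0.27 rad = on (far half, with a white bar, pressed down), -0.27 rad = off (near half down); it snaps past the middle by itself to either side. On counts above 0.2, off below -0.2. It starts on.
- rocker_far (a point): Point on top of the rocker's far (+x of the box) half, 22 mm from the pivot; push down here for on. The paddle is 60 mm along the box's x, 28 mm wide, 10 mm thick; its pivot is 60 mm above the bench. About 3 N here throws it; the point travels from about 71 to 59 mm above the bench. The box top is at 50 mm.
- rocker_near (a point): The same on the near (-x) half, 22 mm from the pivot; push down here for off.
- bottle: Bystander: white bottle, 56 mm in diameter, 130 mm high; leave alone. Origin at its underside.
- driver: Bystander: screwdriver 180 mm long, lying; leave alone. Origin under its middle.
- reel: Bystander: small empty reel, 56 mm in diameter, 34 mm high; leave alone. Origin at its underside.
There are look-alikes about, which are no part of the job. What is shaped like the part that bears module2 but yellow is not meant.

How it is judged (in metres and radians):
On the way, in this order (a step that is already met when the one before it is completed fails the run):
1. rocker pushed to off (value of joint rocker below -0.2 rad), for 0.2 s.
2. with the switch off, every module in a bay against the fence and released, and the sleeve at 7 ((y of module1 in the frame of plate between -0.147 and -0.133 m or y of module1 in the frame of plate between -0.077 and -0.063 m or y of module1 in the frame of plate between -0.007 and 0.007 m or y of module1 in the frame of plate between 0.063 and 0.077 m or y of module1 in the frame of plate between 0.133 and 0.147 m) and x of module1 in the frame of plate between 0.0105 and 0.0185 m and z of module1 in the frame of plate between 0.014 and 0.022 m and angle between the x axis of each of module1, module2, module3, module4, module5 and the x axis of plate, either way round below 0.1 rad and (angle between module1's own z axis and vertical below 0.15 rad or angle between module1's own z axis and vertical above 2.99 rad) and (y of module2 in the frame of plate between -0.147 and -0.133 m or y of module2 in the frame of plate between -0.077 and -0.063 m or y of module2 in the frame of plate between -0.007 and 0.007 m or y of module2 in the frame of plate between 0.063 and 0.077 m or y of module2 in the frame of plate between 0.133 and 0.147 m) and x of module2 in the frame of plate between 0.0105 and 0.0185 m and z of module2 in the frame of plate between 0.014 and 0.022 m and (angle between module2's own z axis and vertical below 0.15 rad or angle between module2's own z axis and vertical above 2.99 rad) and (y of module3 in the frame of plate between -0.147 and -0.133 m or y of module3 in the frame of plate between -0.077 and -0.063 m or y of module3 in the frame of plate between -0.007 and 0.007 m or y of module3 in the frame of plate between 0.063 and 0.077 m or y of module3 in the frame of plate between 0.133 and 0.147 m) and x of module3 in the frame of plate between 0.0105 and 0.0185 m and z of module3 in the frame of plate between 0.014 and 0.022 m and (angle between module3's own z axis and vertical below 0.15 rad or angle between module3's own z axis and vertical above 2.99 rad) and (y of module4 in the frame of plate between -0.147 and -0.133 m or y of module4 in the frame of plate between -0.077 and -0.063 m or y of module4 in the frame of plate between -0.007 and 0.007 m or y of module4 in the frame of plate between 0.063 and 0.077 m or y of module4 in the frame of plate between 0.133 and 0.147 m) and x of module4 in the frame of plate between 0.0105 and 0.0185 m and z of module4 in the frame of plate between 0.014 and 0.022 m and (angle between module4's own z axis and vertical below 0.15 rad or angle between module4's own z axis and vertical above 2.99 rad) and (y of module5 in the frame of plate between -0.147 and -0.133 m or y of module5 in the frame of plate between -0.077 and -0.063 m or y of module5 in the frame of plate between -0.007 and 0.007 m or y of module5 in the frame of plate between 0.063 and 0.077 m or y of module5 in the frame of plate between 0.133 and 0.147 m) and x of module5 in the frame of plate between 0.0105 and 0.0185 m and z of module5 in the frame of plate between 0.014 and 0.022 m and (angle between module5's own z axis and vertical below 0.15 rad or angle between module5's own z axis and vertical above 2.99 rad) and value of joint sleeve between 4.24824 and 4.54824 rad and value of joint rocker below -0.2 rad and contact force between the fingers and m1 below 0.2 N and contact force between the fingers and m2 below 0.2 N and contact force between the fingers and m3 below 0.2 N and contact force between the fingers and m4 below 0.2 N and contact force between the fingers and m5 below 0.2 N), for 0.2 s.
3. rocker pushed to on (value of joint rocker above 0.2 rad), for 0.2 s.
At the end, for the whole second after the job is handed in: Every module present lies flat in a bay of its own (within 7 mm sideways, 4 mm of the fence, 0.1 rad of parallel) and at rest, the sleeve is within 0.15 rad of 7, and the rocker is on ((y of module1 in the frame of plate between -0.147 and -0.133 m or y of module1 in the frame of plate between -0.077 and -0.063 m or y of module1 in the frame of plate between -0.007 and 0.007 m or y of module1 in the frame of plate between 0.063 and 0.077 m or y of module1 in the frame of plate between 0.133 and 0.147 m) and x of module1 in the frame of plate between 0.0105 and 0.0185 m and z of module1 in the frame of plate between 0.014 and 0.022 m and angle between the x axis of each of module1, module2, module3, module4, module5 and the x axis of plate, either way round below 0.1 rad and (angle between module1's own z axis and vertical below 0.15 rad or angle between module1's own z axis and vertical above 2.99 rad) and (y of module2 in the frame of plate between -0.147 and -0.133 m or y of module2 in the frame of plate between -0.077 and -0.063 m or y of module2 in the frame of plate between -0.007 and 0.007 m or y of module2 in the frame of plate between 0.063 and 0.077 m or y of module2 in the frame of plate between 0.133 and 0.147 m) and x of module2 in the frame of plate between 0.0105 and 0.0185 m and z of module2 in the frame of plate between 0.014 and 0.022 m and (angle between module2's own z axis and vertical below 0.15 rad or angle between module2's own z axis and vertical above 2.99 rad) and (y of module3 in the frame of plate between -0.147 and -0.133 m or y of module3 in the frame of plate between -0.077 and -0.063 m or y of module3 in the frame of plate between -0.007 and 0.007 m or y of module3 in the frame of plate between 0.063 and 0.077 m or y of module3 in the frame of plate between 0.133 and 0.147 m) and x of module3 in the frame of plate between 0.0105 and 0.0185 m and z of module3 in the frame of plate between 0.014 and 0.022 m and (angle between module3's own z axis and vertical below 0.15 rad or angle between module3's own z axis and vertical above 2.99 rad) and (y of module4 in the frame of plate between -0.147 and -0.133 m or y of module4 in the frame of plate between -0.077 and -0.063 m or y of module4 in the frame of plate between -0.007 and 0.007 m or y of module4 in the frame of plate between 0.063 and 0.077 m or y of module4 in the frame of plate between 0.133 and 0.147 m) and x of module4 in the frame of plate between 0.0105 and 0.0185 m and z of module4 in the frame of plate between 0.014 and 0.022 m and (angle between module4's own z axis and vertical below 0.15 rad or angle between module4's own z axis and vertical above 2.99 rad) and (y of module5 in the frame of plate between -0.147 and -0.133 m or y of module5 in the frame of plate between -0.077 and -0.063 m or y of module5 in the frame of plate between -0.007 and 0.007 m or y of module5 in the frame of plate between 0.063 and 0.077 m or y of module5 in the frame of plate between 0.133 and 0.147 m) and x of module5 in the frame of plate between 0.0105 and 0.0185 m and z of module5 in the frame of plate between 0.014 and 0.022 m and (angle between module5's own z axis and vertical below 0.15 rad or angle between module5's own z axis and vertical above 2.99 rad) and value of joint sleeve between 4.24824 and 4.54824 rad and value of joint rocker above 0.2 rad and linear speed of each of m1, m2, m3, m4, m5 below 0.02 m/s); the robot touches nothing.
It fails at once if the bottle is moved more than 30 mm (distance of bottle from where it was at the start of the episode above 0.03 m).
It fails at once if the screwdriver is moved more than 30 mm (distance of driver from where it was at the start of the episode above 0.03 m).
It fails at once if the reel is moved more than 30 mm (distance of reel from where it was at the start of the episode above 0.03 m).
Of m1, m2, m3, m4, m5 only 3 to 5 are there at a start; the rules pass over those that are not, and their reading is None.
At some moment in a run one of m1, m2, m3, m4, m5 may be knocked a few centimetres aside while the robot is not near it.
Once in a run the grip may slacken for a moment while it holds something.
It also fails if it takes over 210 s, if anything falls off the work surface, if the arm or the gripper's body presses on something with over 40 N, if the wrist force passes 120 N, or if a joint passes its speed limit or range.

### The arm

A 6-joint arm with a two-finger parallel gripper is mounted at the origin on the work surface. World frame = base frame: x ahead of the robot, y to its left, z up, the work surface at z = 0. Lengths are in mm, angles in degrees, forces in N, time in s.
With the tool pointing down it reaches from about 300 to 850 mm from the base axis. Payload 4.2 kg.
Tool frame: the origin (TCP) lies at the very end of the fingers, on their centre line; the grasp point (between the pads) lies 19 mm behind it; z points along the fingers, x is the direction in which the jaws open and shut, and the axes are right-handed (so a half turn about z gives the same grasp; the last joint's range is limited). The gripper opens to 91 mm and grips with 3 to 60 N. Pads are 32 mm wide; open, the fingers measure 118 mm over their backs; the gripper's body (76 mm by 178 mm) begins 60 mm behind the grasp point.
Start: joints at [-68.87, 18.312, 89.639, -0, 72.044, -1.146], TCP at [217.974, -532.1, 213.976] pointing down, gripper open.
Joint ranges: [-177.97, 177.97], [-48.28, 115.42], [12.27, 149.76], [-77.06, 257.06], [2.81, 150.46], [-146.56, 146.56]. Speed limits (degrees/s): [147.25, 147.25, 180, 180, 180, 180].

### API

Orientations are given as [roll, pitch, yaw] about the fixed x, y, z axes, in that order (R = Rz(yaw) Ry(pitch) Rx(roll)).
In Python, from workcell import env gives the robot as it stands.
- The arm moves only by the tool servo_tool, never from a script. Its argument "plan" is a list of rows, each a list of 3 entries, a list of its own where there are three numbers: the turn, a rotation vector about the tool's x, y, z in degrees, then the shift along the tool's x, y, z in mm, then the finger opening in mm, from 0 to 91.2. In form: [[[ax, ay, az], [dx, dy, dz], claw], ...]. A call has exactly 10 rows; each row shifts and turns the pose as measured when the row begins, along the tool's axes as they then stand; what a row does not reach is not made up. A row lasts 1/8 s, in which the tool goes at most 62.5 mm and 10.7 degrees, less where a joint would pass 70% of its speed; a pose out of reach is approached as far as the arm can. A call with a gripper value outside its range is refused whole. The fingers move at their own pace and stop on an object; "squeeze" is the grip in N (left out, the last holds). Time passes only in rows, so rows that do not move let the fingers close, or fill a call up. It gives the time, the measured TCP pose, the force and the opening at its end, in the units of the state.
- env.state(): the state, without advancing time (a new reading comes with each control period).
- env.grab_frame(name): name is "scene" or "top" or "wrist"; returns a dict with "pixels" (480x640x3 uint8, red, green, blue), "intrinsics" (3x3 intrinsics, pixels), "distortion" ([k1, k2, p1, p2, k3] as OpenCV has them; the pictures are not rectified), "eye" and "attitude" of the camera in the world. Camera axes: x right, y up, looking along -z (the intrinsics and any distortion apply to the point x, -y, -z); pixel columns grow to the right and rows downward; lengths in mm; the calibration is good to about 2 mm. A picture is of the moment at which its call begins. There is no depth.
- env.job_done(): hands the job in, once; it reports no verdict.
The state is a dict: "time_s": time; "qpos": joint angles; "qvel": joint speeds; "effort": joint torques, N m; "ee_pos": TCP position; "ee_rot": TCP orientation; "force": force on the tool from outside, world axes, zero at the start; "torque": the same for the moment, N m; "gripper_width": finger opening in mm.
Only numpy, scipy, OpenCV 4.12 (cv2) and the standard library are available. Lean on these libraries where they do the work, as an engineer would, in place of code of your own. Each camera call takes 0.05 s, during which the arm holds its last target.

## Working session

There is one attempt and no reset: what is moved stays moved. The work goes in short steps, Python scripts to look and compute and a tool call to move; the robot and the scene stay as the last step left them, time stands still between calls to the robot, and variables do not carry over. Pictures are saved under pics/ and viewed, and the job is handed in when it is done.

Besides the shell and the picture viewer there is one more tool, called after "Request:" as name([rows], argument=value, ...), one row to a line, values as JSON. servo_tool: Moves the arm, as the interface text tells. Its arguments: {"type":"object","properties":{"plan":{"type":"array"},"squeeze":{"type":"number"}},"required":["plan"]}

```bash
ls; mkdir -p pics
python3 - <<'E'
from workcell import env
import cv2,pickle
print(env.state())
for n in ["scene","top","wrist"]:
    f=env.grab_frame(n)
    cv2.imwrite(f"pics/{n}0.png",f["pixels"][:,:,::-1])
    pickle.dump(f,open(f"pics/{n}0.pkl","wb"))
    print(n,f["intrinsics"],f["distortion"],f["eye"],f["attitude"])
E
```

```text
pics
{'time_s': 0.0, 'qpos': array([-6.88714397e+01,  1.83516844e+01,  8.97076969e+01, -1.65762379e-03,
        7.20416099e+01, -1.14420705e+00]), 'qvel': array([-0.02535434,  0.04077126, -0.01180859,  0.01401674,  0.02495778,
        0.05874261]), 'effort': array([-1.44614962e-03, -4.12470603e+01, -2.31974119e+01,  7.26050581e-02,
        4.58769780e-02, -1.17329932e-04]), 'ee_pos': array([ 217.76055483, -531.62528812,  213.11108433]), 'ee_rot': array([-1.79999559e+02,  1.01002559e-01, -6.77267198e+01]), 'force': array([-0.14603549, -0.48763839,  0.41461141]), 'torque': array([-0.06475699, -0.04606286,  0.02415158]), 'gripper_width': 91.51149660960881}
scene [[434.67870357   0.         316.56010475]
 [  0.         434.67870357 247.11107709]
 [  0.           0.           1.        ]] [0.01074462 0.         0.         0.         0.        ] [1325.75646434   47.0157502   793.05139752] [47.84617387  0.62244154 98.64672944]
top [[459.40211191   0.         319.24897947]
 [  0.         459.40211191 237.20554747]
 [  0.           0.           1.        ]] [-0.03911314  0.          0.          0.          0.        ] [ 417.17597366  -88.1580193  1113.14988546] [  7.59874723  -0.48217983 -89.0740617 ]
wrist [[386.13302177   0.         319.93088077]
 [  0.         386.13302177 240.22630407]
 [  0.           0.           1.        ]] [-0.004382  0.        0.        0.        0.      ] [ 283.03494596 -503.88252476  384.22902156] [-1.45385983e+01  3.73114196e-02 -6.77340910e+01]
```

View pics/scene0.png

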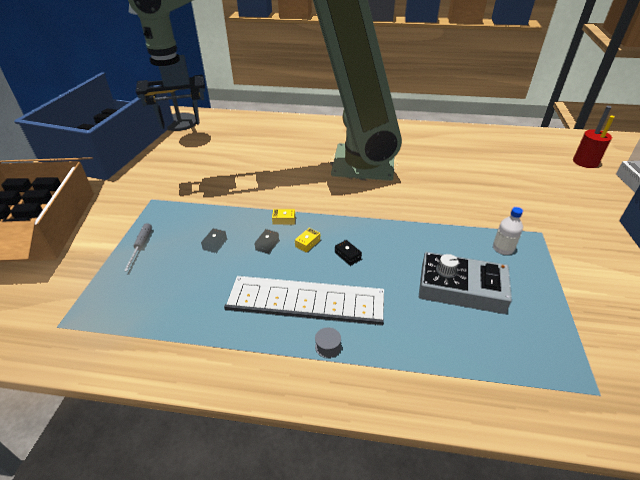

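View pics/top0.png

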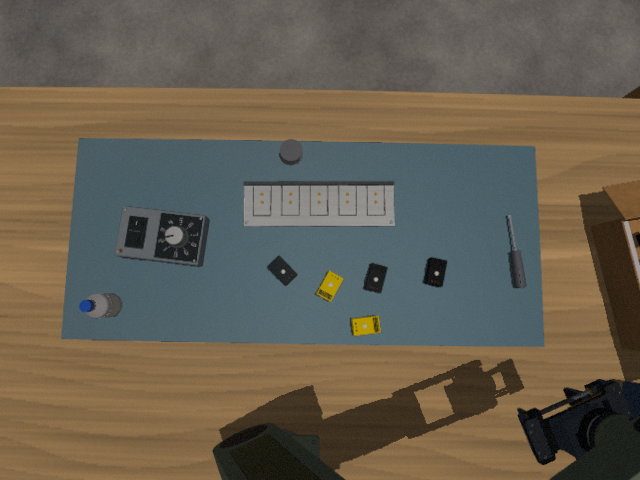

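View pics/wrist0.png

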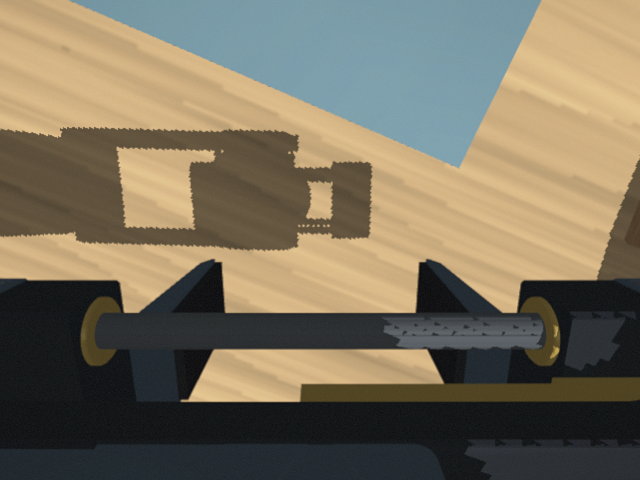

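The scene has three loose black modules, at top pixels (282,271), (375,278) and (435,272). The two yellow look-alikes are at (330,286) and (366,326). The box is at (163,236), the plate at (319,204), the reel at (290,152), the driver at (515,250) and the bottle at (100,305). Next I'll take enlarged crops and measure.

```bash
cat > h.py <<'E'
import numpy as np,cv2,pickle
from scipy.spatial.transform import Rotation as Ro
def cam(f):
    R=Ro.from_euler('xyz',f["attitude"],degrees=True).as_matrix()
    return np.array(f["eye"],float),R
def ray(f,px,z):
    """pixel->world point on plane z"""
    px=np.asarray(px,float).reshape(-1,1,2)
    u=cv2.undistortPoints(px,np.array(f["intrinsics"]),np.array(f["distortion"])).reshape(-1,2)
    e,R=cam(f)
    d=np.c_[u[:,0],-u[:,1],-np.ones(len(u))]@R.T
    return e+d*((z-e[2])/d[:,2])[:,None]
def proj(f,P):
    e,R=cam(f); q=(np.asarray(P,float).reshape(-1,3)-e)@R
    q=np.c_[q[:,0],-q[:,1],-q[:,2]]
    return cv2.projectPoints(q.reshape(-1,1,3),np.zeros(3),np.zeros(3),np.array(f["intrinsics"]),np.array(f["distortion"]))[0].reshape(-1,2)
def grab(n,tag):
    from workcell import env
    f=env.grab_frame(n); cv2.imwrite(f"pics/{tag}.png",f["pixels"][:,:,::-1]); pickle.dump(f,open(f"pics/{tag}.pkl","wb")); return f
def load(tag): return pickle.load(open(f"pics/{tag}.pkl","rb"))
def crop(f,x0,y0,x1,y1,s,name):
    im=f["pixels"][y0:y1,x0:x1,::-1]; cv2.imwrite(f"pics/{name}.png",cv2.resize(im,None,fx=s,fy=s,interpolation=cv2.INTER_CUBIC))
def modules(f,z=28,region=None,thr=60):
    """black blobs on mat, dots"""
    im=f["pixels"].astype(int); m=((im.max(2)<thr)*255).astype(np.uint8)
    return m
E
python3 - <<'E'
from h import *
f=load("top0")
crop(f,240,170,480,350,3,"c1"); crop(f,100,190,240,290,5,"c2")
m=modules(f)
n,l,s,c=cv2.connectedComponentsWithStats(m)
for i in range(1,n):
    if 100<s[i][4]<2000: 
        cn=cv2.findContours((l==i).astype(np.uint8),cv2.RETR_EXTERNAL,cv2.CHAIN_APPROX_NONE)[0][0]
        print(s[i],c[i].round(1),cv2.minAreaRect(cn),ray(f,c[i],28).round(1))
for n in ["top0","scene0"]:
    g=load(n); print(ray(g,[[0,0],[320,240]],0).round(0))
E
```

```text
[247 182  91   4 143] [293.3 183.6] ((291.9999694824219, 183.49998474121094), (2.999999523162842, 89.99998474121094), 90.0) [[692.  -30.1  28. ]]
[347 182  46   3 102] [371.5 183.3] ((369.5, 183.0), (2.0, 45.0), 90.0) [[ 696.2 -219.4   28. ]]
[ 154  213   49   49 1412] [179.  237.4] ((178.14999389648438, 236.94998168945312), (42.709251403808594, 45.1134147644043), 8.130102157592773) [[555.8 239.6  28. ]]
[125 216  23  33 575] [135.9 231.9] ((135.8199920654297, 231.75997924804688), (19.091882705688477, 31.254119873046875), 8.130102157592773) [[567.4 344.2  28. ]]
[197 217  12  50 212] [203.4 241.7] ((203.22457885742188, 241.69857788085938), (4.828813552856445, 49.648738861083984), 9.211027145385742) [[546.6 180.7  28. ]]
[506 216  14  72 239] [512.3 264.1] ((510.0829162597656, 251.89552307128906), (72.16744232177734, 6.262167930603027), 80.7066879272461) [[ 505.1 -557.4   28. ]]
[267 256  30  30 435] [281.5 270.3] ((281.5000305175781, 270.5000305175781), (26.870058059692383, 16.970561981201172), 45.0) [[481.7  -7.2  28. ]]
[423 258  24  29 512] [434.6 271.8] ((434.39617919921875, 271.
[... 249 characters left out ...]
5 -227.    28. ]]
[453 359  63  20 343] [482.3 369.9] ((483.73809814453125, 370.55450439453125), (15.895088195800781, 62.112823486328125), 82.33319854736328) [[ 258.1 -478.2   28. ]]
[446 383  61  11 276] [472.  388.4] ((476.02252197265625, 388.10052490234375), (60.13121032714844, 8.997188568115234), 1.4320961236953735) [[ 216.1 -453.1   28. ]]
[378 405  45  16 208] [402.  410.5] ((399.94610595703125, 412.0663146972656), (44.655086517333984, 13.69991397857666), 5.440331935882568) [[ 165.4 -290.7   28. ]]
[302 423 125  14 588] [366.5 427.2] ((364.0, 429.5), (13.0, 124.0), 90.0) [[ 127.8 -209.6   28. ]]
[[1197.  777.    0.]
 [ 559.  -97.    0.]]
[[-1897. -2809.     0.]
 [  431.   -88.     0.]]
```

Run:
```python
from h import *
f=load("scene0")
crop(f,190,190,400,360,3.5,"c3"); crop(f,400,190,560,330,5,"c4")
```

```text
(no output)
```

View pics/c1.png

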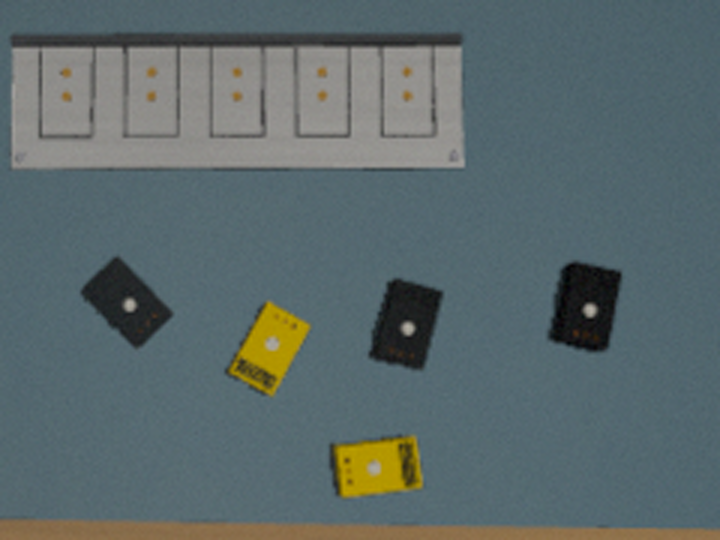

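View pics/c2.png

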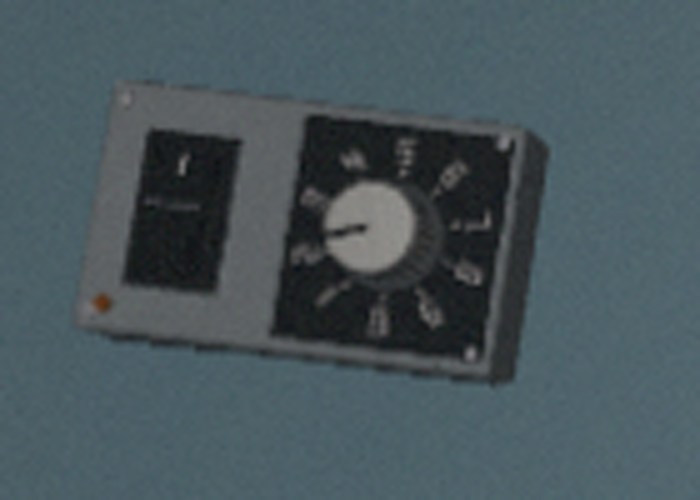

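View pics/c4.png

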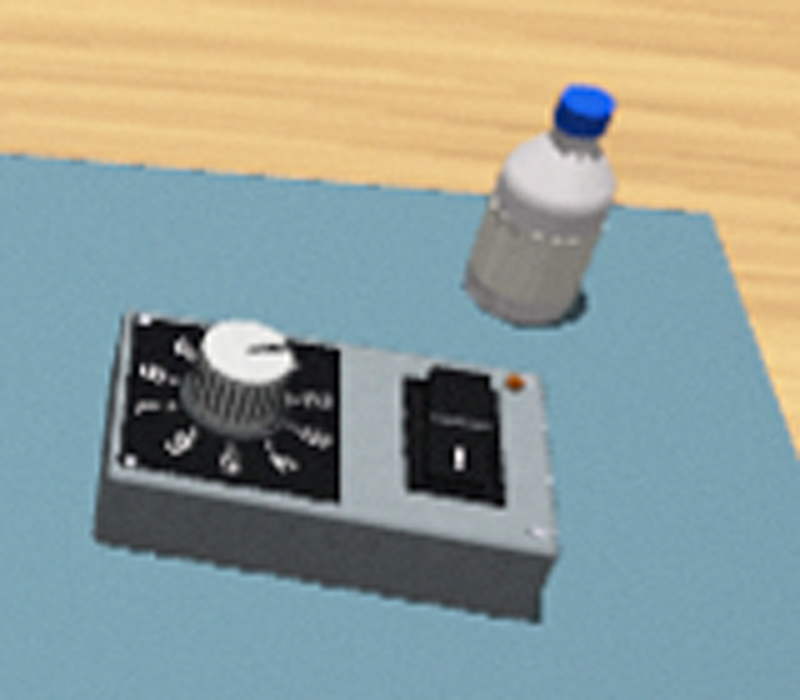

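View pics/c3.png

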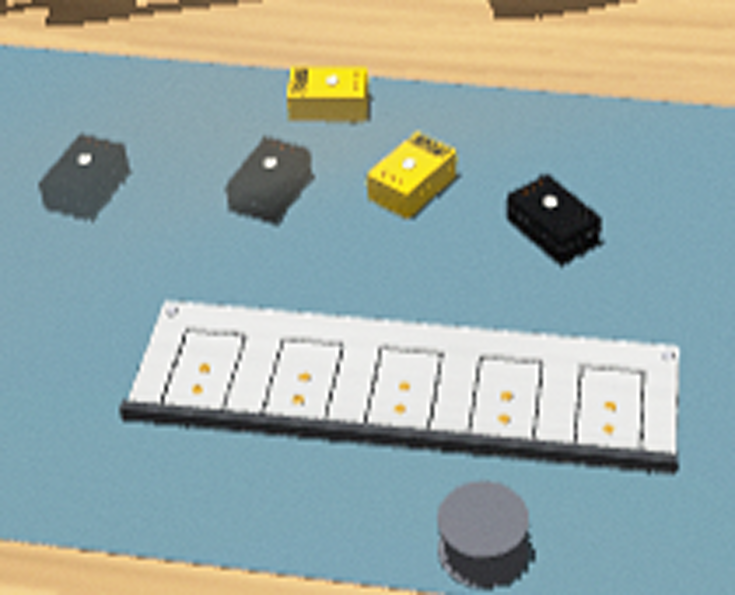

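```bash
cat >> h.py <<'E'
def dot(f,near,r=7):
    """white dot subpixel centroid near a pixel"""
    x,y=map(int,near); p=f["pixels"][y-r:y+r+1,x-r:x+r+1].astype(float)
    g=p.min(2); lo=np.median(g); w=np.clip(g-(lo+0.5*(g.max()-lo)),0,None)
    yy,xx=np.mgrid[y-r:y+r+1,x-r:x+r+1]
    return np.array([(w*xx).sum()/w.sum(),(w*yy).sum()/w.sum()])
def tri(fa,pa,fb,pb):
    A=[];b=[]
    for f,p in((fa,pa),(fb,pb)):
        e,_=cam(f); d=ray(f,p,0)[0]-e; d/=np.linalg.norm(d); M=np.eye(3)-np.outer(d,d); A.append(M); b.append(M@e)
    return np.linalg.lstsq(np.vstack(A),np.hstack(b),rcond=None)[0]
E
python3 - <<'E'
from h import *
t=load("top0"); s=load("scene0")
sc=lambda a,b:(190+a/3.5,190+b/3.5)
for n,p,q in (("A",(283,272),sc(550,201)),("B",(376,279),sc(270,162)),("C",(437,273),sc(84,159))):
    a=dot(t,p,4);b=dot(s,q,4)
    print(n,a.round(1),b.round(1),"top",ray(t,a,28)[0].round(1),"scene",ray(s,b,28)[0].round(1),"tri",tri(t,a,s,b).round(1))
# plate corners
c=lambda a,b,k,x0,y0:(x0+a/k,y0+b/k)
for n,p,q in (("nearL",(c(11,168,3,240,170)),sc(679,347)),("nearR",c(465,168,3,240,170),sc(165,301))):
    print(n,p,"top",ray(t,p,4)[0].round(1),"scene",ray(s,q,4)[0].round(1),tri(t,p,s,q).round(1))
T=lambda a,b:(100+a/5,190+b/5); S=lambda a,b:(400+a/5,190+b/5)
for n,p,q in (("farL",T(115,80),S(558,552)),("nearL",T(77,326),S(547,370)),("nearR",T(492,380),S(125,314)),("farR",T(530,130),S(110,475))):
    print(n,"top",ray(t,p,50)[0].round(1),"scene",ray(s,q,50)[0].round(1),tri(t,p,s,q).round(1))
print("sleeve",ray(t,T(370,226),87),ray(s,S(248,350),87),tri(t,T(370,226),s,S(248,350)))
for n,p in (("f0",T(378,322)),("f5",T(405,153))): print(n,ray(t,p,50)[0].round(1))
print("rock",ray(t,T(182,211),62))
E
```

```text
A [282.8 271.2] [346.9 247.2] top [479.7 -10.4  28. ] scene [480.9  -9.5  28. ] tri [479.7  -9.9  26.9]
B [375.6 279.1] [266.8 236.1] top [ 464.8 -229.5   28. ] scene [ 466.2 -228.1   28. ] tri [ 464.7 -229.1   26.7]
C [436.2 273. ] [213.8 235.1] top [ 481.4 -373.6   28. ] scene [ 481.9 -371.8   28. ] tri [ 481.2 -373.    27.4]
nearL (243.66666666666666, 226.0) top [589.7  90.    4. ] scene [593.5  93.3   4. ] [5.902e+02 9.210e+01 1.000e-01]
nearR (395.0, 226.0) top [ 596.2 -280.2    4. ] scene [ 600.6 -274.9    4. ] [ 596.4 -278.9   -0.6]
farL top [625.6 370.5  50. ] scene [630. 372.  50.] [626.4 373.   45.9]
nearL top [508.6 379.9  50. ] scene [511.  387.2  50. ] [509.  384.9  46.9]
nearR top [487.  184.1  50. ] scene [498.9 187.3  50. ] [487.6 188.   39.6]
farR top [604.8 172.1  50. ] scene [610.8 176.9  50. ] [605.8 175.8  44.2]
sleeve [[553.09711242 233.38272044  87.        ]] [[557.11120142 235.95997162  87.        ]] [553.58067443 235.73136644  83.37762673]
f0 [513.  238.6  50. ]
f5 [592.9 230.5  50. ]
rock [[561.91530987 329.34490302  62.        ]]
```

```bash
cat >> h.py <<'E'
def go(pos,yaw,label=""):
    """what is left to move, in tool axes: turn az, then shift in the turned frame"""
    from workcell import env
    s=env.state(); p=s["ee_pos"]; R=Ro.from_euler('xyz',s["ee_rot"],degrees=True)
    T=Ro.from_euler('xyz',[180,0,yaw],degrees=True)
    rv=(R.inv()*T).as_rotvec(degrees=True); d=T.inv().apply(np.array(pos)-p)
    print(label,"turn",rv.round(1),"shift(after turn)",d.round(1),"shift(before)",R.inv().apply(np.array(pos)-p).round(1),"q6",s["qpos"][5].round(1),"F",s["force"].round(1),"t",s["time_s"])
E
python3 -c "
from h import *
go([541,333,180],-6)"
```

```text
turn [ -0.    0.1 -61.7] shift(after turn) [ 231.  -893.8   33.3] shift(before) [-677.7 -626.8   34.2] q6 -1.1 F [-0.6  0.1  0.1] t 0.15
```

Request:
servo_tool([
  [[0,0,-10.3],[0,0,0],0],
  [[0,0,-10.3],[0,0,0],0],
  [[0,0,-10.3],[0,0,0],0],
  [[0,0,-10.3],[0,0,0],0],
  [[0,0,-10.3],[0,0,0],0],
  [[0,0,-10.3],[0,0,0],0],
  [[0,0,0],[14,-55,0],0],
  [[0,0,0],[14,-55,0],0],
  [[0,0,0],[14,-55,0],0],
  [[0,0,0],[14,-55,0],0],
], squeeze=20)

```text
time_s: 1.4
ee_pos: [289.0, -311.9, 210.1]
ee_rot: [-179.6, 0.2, -4.2]
force: [0.6, 0.3, 0.3]
gripper_width: 0.3
```

```bash
python3 -c "
from h import *
go([541,333,180],-6)"
```

```text
turn [-0.4  0.2  1.8] shift(after turn) [ 183.2 -667.7   30.1] shift(before) [ 204.2 -661.4   34.2] q6 -44.8 F [0.6 0.3 0.3] t 1.4
```

Request:
servo_tool([
  [[-0.4,0.2,1.8],[16,-58,0],0],
  [[0,0,0],[16,-58,0],0],
  [[0,0,0],[16,-58,0],0],
  [[0,0,0],[16,-58,0],0],
  [[0,0,0],[16,-58,0],0],
  [[0,0,0],[16,-58,0],0],
  [[0,0,0],[16,-58,0],0],
  [[0,0,0],[16,-58,0],0],
  [[0,0,0],[16,-58,0],0],
  [[0,0,0],[16,-58,0],0],
])

```text
time_s: 2.65
ee_pos: [511.5, 267.6, 210.7]
ee_rot: [179.9, -0.4, -6.1]
force: [0.7, -0.9, -0.2]
gripper_width: 0.7
```

```bash
python3 -c "
from h import *
go([541,333,180],-6)
f=grab('wrist','w1')"
```

```text
turn [ 0.1 -0.4 -0.1] shift(after turn) [ 22.5 -68.1  30.7] shift(before) [ 22.2 -68.2  30.7] q6 32.8 F [ 0.7 -0.9 -0.2] t 2.65
```

View pics/w1.png

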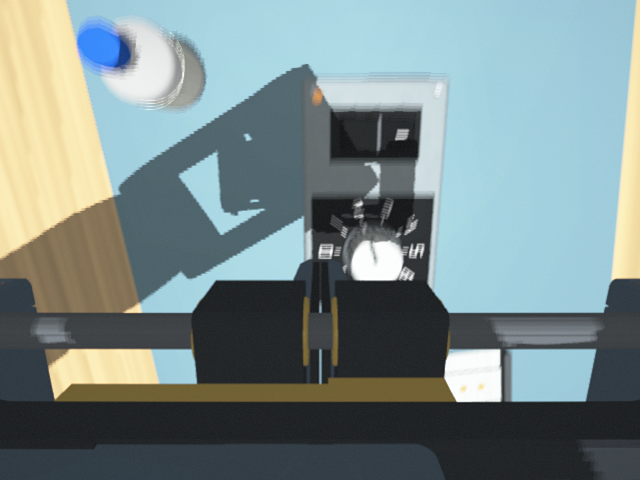

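Request:
servo_tool([
  [[0,0,0],[0,0,0],0],
  [[0,0,0],[0,0,0],0],
  [[0,0,0],[0,0,0],0],
  [[0,0,0],[0,0,0],0],
  [[0,0,0],[0,0,0],0],
  [[0,0,0],[0,0,0],0],
  [[0,0,0],[0,0,0],0],
  [[0,0,0],[0,0,0],0],
  [[0,0,0],[0,0,0],0],
  [[0,0,0],[0,0,0],0],
])

```text
time_s: 3.95
ee_pos: [513.0, 271.5, 209.7]
ee_rot: [-179.8, -0.4, -6.1]
force: [-0.5, -0.3, -0.7]
gripper_width: 0.6
```

```bash
python3 -c "
from h import *
f=grab('wrist','w2'); crop(f,280,50,480,300,2.4,'c5')"
```

```text
(no output)
```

View pics/c5.png

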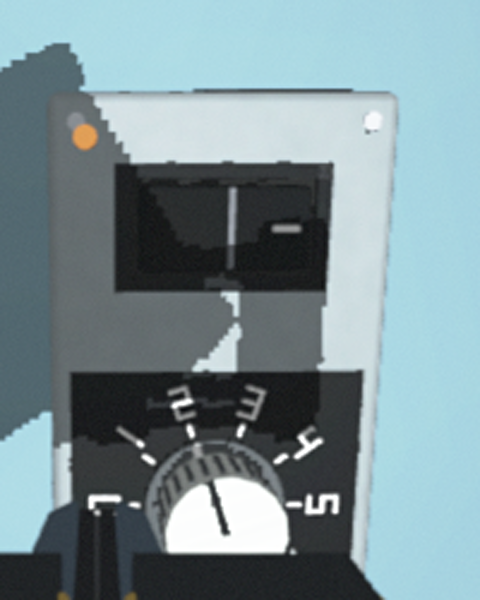

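Run:
```python
from h import *
f=load("w2")
c=lambda a,b:(280+(a+.5)/2.4-.5,50+(b+.5)/2.4-.5)
for n,p,z in (("line",c(232,228),65),("bar",c(286,228),61),("fr1",c(115,163),50),("fr2",c(333,163),50),("fr3",c(327,290),50),("fr4",c(115,290),50),("TL",c(52,95),50),("TR",c(395,97),50),("num0",c(105,503),50),("num5",c(322,503),50)): print(n,np.round(p,1),ray(f,p,z)[0].round(1))
```

```text
line [376.4 144.7] [565.7 334.8  65. ]
bar [398.9 144.7] [584.4 332.7  61. ]
fr1 [327.6 117.6] [529.7 360.1  50. ]
fr2 [418.5 117.6] [603.8 352.3  50. ]
fr3 [416.  170.5] [599.9 309.6  50. ]
fr4 [327.6 170.5] [525.4 317.6  50. ]
TL [301.4  89.3] [510.9 384.   50. ]
TR [444.3  90.1] [625.5 371.3  50. ]
num0 [323.5 259.3] [513.8 239.8  50. ]
num5 [413.9 259.3] [594.6 231.1  50. ]
```

```bash
python3 -c "
from h import *
go([543,337,90],-6)"
```

```text
turn [-0.2 -0.4 -0.1] shift(after turn) [ 23.  -68.2 119.7] shift(before) [ 22.1 -67.9 120.1] q6 32.9 F [-0.1 -0.7  0.5] t 4.0
```

Request:
servo_tool([
  [[-0.2,-0.4,0],[11,-34,0],0],
  [[0,0,0],[11,-34,0],0],
  [[0,0,0],[0,0,0],0],
  [[0,0,0],[0,0,40],0],
  [[0,0,0],[0,0,40],0],
  [[0,0,0],[0,0,35],0],
  [[0,0,0],[0,0,0],0],
  [[0,0,0],[0,0,0],0],
  [[0,0,0],[0,0,0],0],
  [[0,0,0],[0,0,0],0],
])

```text
time_s: 5.25
ee_pos: [544.4, 336.6, 97.8]
ee_rot: [-179.9, -0.4, -6.1]
force: [-0.9, 0.4, -0.3]
gripper_width: 0.6
```

```bash
python3 -c "
from h import *
go([543,337,62],-6)"
```

```text
turn [-0.1 -0.4 -0.1] shift(after turn) [-1.4 -0.2 35.8] shift(before) [-1.7 -0.1 35.8] q6 36.9 F [-0.9  0.4 -0.3] t 5.25
```

Request:
servo_tool([
  [[0,0,0],[-1.4,0,10],0],
  [[0,0,0],[0,0,10],0],
  [[0,0,0],[0,0,5],0],
  [[0,0,0],[0,0,4],0],
  [[0,0,0],[0,0,4],0],
  [[0,0,0],[0,0,4],0],
  [[0,0,0],[0,0,3],0],
  [[0,0,0],[0,0,2],0],
  [[0,0,0],[0,0,0],0],
  [[0,0,0],[0,0,0],0],
])

```text
time_s: 6.5
ee_pos: [543.9, 337.4, 61.5]
ee_rot: [-179.7, -0.6, -6.1]
force: [0.9, 0.4, -0.9]
gripper_width: 0.3
```

```bash
python3 -c "
from h import *
go([543,337,62],-6)
f=grab('scene','s2');crop(f,400,190,560,330,5,'c6')"
```

```text
turn [-0.3 -0.6 -0.1] shift(after turn) [-0.8  0.5 -0.5] shift(before) [-0.8  0.5 -0.5] q6 37.0 F [ 0.9  0.4 -0.9] t 6.5
```

View pics/c6.png

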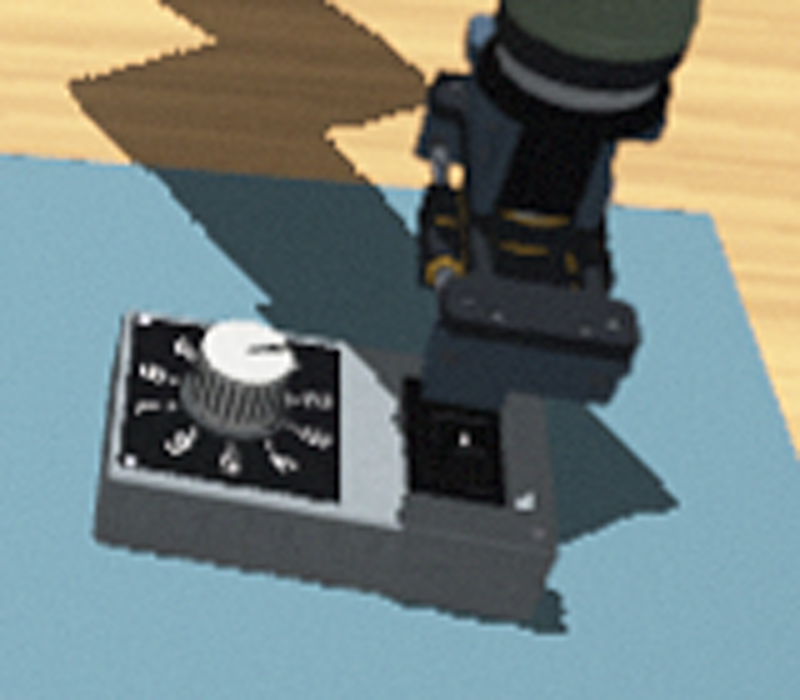

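Request:
servo_tool([
  [[0,0,0],[0,0,-50],0],
  [[0,0,0],[0,0,-50],0],
  [[0,0,-10],[0,0,0],65],
  [[0,0,-10],[0,0,0],65],
  [[0,0,-10],[0,0,0],65],
  [[0,0,-10],[0,0,0],65],
  [[0,0,-10],[0,0,0],65],
  [[0,0,-10],[0,0,0],65],
  [[0,0,-10],[0,0,0],65],
  [[0,0,-10],[0,0,0],65],
])

```text
time_s: 7.8
ee_pos: [543.7, 336.7, 158.1]
ee_rot: [179.6, -0.1, 76.5]
force: [-0.2, -0.2, 0.3]
gripper_width: 65.2
```

```bash
python3 -c "
from h import *
go([554,235.5,130],113)"
```

```text
turn [  0.4  -0.  -36.5] shift(after turn) [-97.2 -30.1  28.1] shift(before) [-96.1  33.4  28.1] q6 -45.6 F [-0.2 -0.2  0.3] t 7.8
```

Request:
servo_tool([
  [[0,0,-9.1],[0,0,0],65],
  [[0,0,-9.1],[0,0,0],65],
  [[0,0,-9.1],[0,0,0],65],
  [[0,0,-9.1],[0,0,0],65],
  [[0,0,0],[-49,-15,0],65],
  [[0,0,0],[-48,-15,0],65],
  [[0,0,0],[0,0,0],65],
  [[0,0,0],[0,0,0],65],
  [[0,0,0],[0,0,0],65],
  [[0,0,0],[0,0,0],65],
])

```text
time_s: 9.05
ee_pos: [557.0, 236.2, 152.3]
ee_rot: [179.8, 0.1, 114.4]
force: [-0.2, 0.7, -0.1]
gripper_width: 64.9
```

```bash
python3 -c "
from h import *
go([554,235.5,57],113)
f=grab('wrist','w3')"
```

```text
turn [0.2 0.1 1.4] shift(after turn) [ 0.6 -3.  95.3] shift(before) [ 0.9 -3.3 95.3] q6 -92.4 F [-0.2  0.7 -0.1] t 9.05
```

View pics/w3.png

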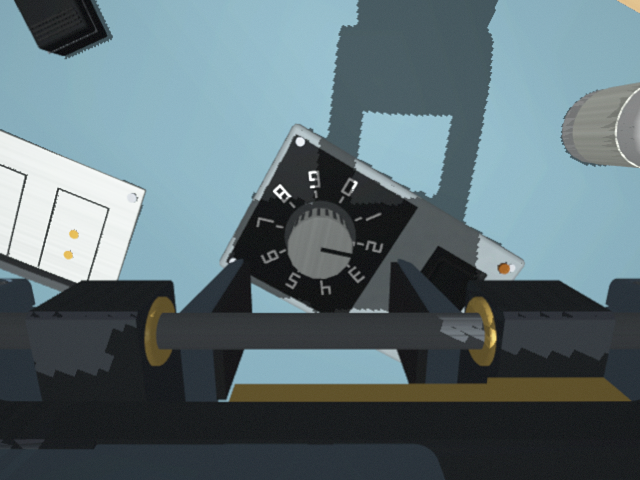

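Request:
servo_tool([
  [[0,0,1.4],[1,-3,20],65],
  [[0,0,0],[0,0,30],65],
  [[0,0,0],[0,0,25],65],
  [[0,0,0],[0,0,10],65],
  [[0,0,0],[0,0,5],65],
  [[0,0,0],[0,0,2],65],
  [[0,0,0],[0,0,0],35],
  [[0,0,0],[0,0,0],35],
  [[0,0,0],[0,0,0],35],
  [[0,0,0],[0,0,0],35],
], squeeze=25)

```text
time_s: 10.35
ee_pos: [558.0, 236.1, 61.0]
ee_rot: [179.4, 0.5, 113.4]
force: [-0.2, 4.0, -2.4]
gripper_width: 41.2
```

```bash
python3 -c "
from h import *
from workcell import env
go([554,235.5,57],113); print(env.state()['torque'])
"
```

```text
turn [0.6 0.5 0.4] shift(after turn) [ 1.  -3.9  4. ] shift(before) [ 1. -4.  4.] q6 -90.9 F [-0.2  4.  -2.4] t 10.35
[ 1.1138357   0.23613107 -0.0058194 ]
```

Request:
servo_tool([
  [[0,0,0],[0,0,0],50],
  [[0,0,0],[0,0,0],50],
  [[0.4,0.4,0.4],[0.5,-4,3],50],
  [[0,0,0],[0,-0.5,0],50],
  [[0,0,0],[0,0,0],50],
  [[0,0,0],[0,0,0],50],
  [[0,0,0],[0,0,0],35],
  [[0,0,0],[0,0,0],35],
  [[0,0,0],[0,0,0],35],
  [[0,0,0],[0,0,0],35],
])

```text
time_s: 11.6
ee_pos: [554.2, 234.6, 59.0]
ee_rot: [179.7, 0.2, 113.0]
force: [0.5, -0.9, -0.1]
gripper_width: 41.8
```

```bash
python3 -c "
from h import *
from workcell import env
go([554,235.5,58],113); print(env.state()['torque'])
"
```

```text
turn [ 0.3  0.2 -0. ] shift(after turn) [0.9 0.2 1. ] shift(before) [0.9 0.2 1. ] q6 -90.9 F [ 0.5 -0.9 -0.1] t 11.6
[ 0.01309484 -0.08827356 -0.01933255]
```

Request:
servo_tool([
  [[0,0,8],[0,0,0],35],
  [[0,0,9],[0,0,0],35],
  [[0,0,9],[0,0,0],35],
  [[0,0,9],[0,0,0],35],
  [[0,0,9],[0,0,0],35],
  [[0,0,9],[0,0,0],35],
  [[0,0,9],[0,0,0],35],
  [[0,0,9],[0,0,0],35],
  [[0,0,9],[0,0,0],35],
  [[0,0,9],[0,0,0],35],
], squeeze=35)

```text
time_s: 12.85
ee_pos: [554.0, 234.0, 59.0]
ee_rot: [179.7, -0.3, 21.2]
force: [0.9, -2.1, 0.1]
gripper_width: 41.4
```

```bash
python3 -c "
from h import *
from workcell import env
go([554,235,59],-67); print(env.state()['torque'])
"
```

```text
turn [ 0.  -0.4 88.2] shift(after turn) [-0.9 -0.4  0. ] shift(before) [ 0.4 -0.9  0. ] q6 1.0 F [ 0.9 -2.1  0.1] t 12.85
[-0.2375483  -0.15510204  0.06935022]
```

Request:
servo_tool([
  [[0,0,9.8],[0,0,0],35],
  [[0,0,9.8],[0,0,0],35],
  [[0,0,9.8],[0,0,0],35],
  [[0,0,9.8],[0,0,0],35],
  [[0,0,9.8],[0,0,0],35],
  [[0,0,9.8],[0,0,0],35],
  [[0,0,9.8],[0,0,0],35],
  [[0,0,9.8],[0,0,0],35],
  [[0,0,9.8],[0,0,0],35],
  [[0,0,0],[0,0,0],35],
])

```text
time_s: 14.1
ee_pos: [553.5, 234.2, 59.0]
ee_rot: [-179.8, -0.3, -69.9]
force: [0.6, -1.3, -0.6]
gripper_width: 41.2
```

```bash
python3 -c "
from h import *
from workcell import env
go([554,235,59],-67); print(env.state()['torque'])
f=grab('wrist','w4')
"
```

```text
turn [-0.2 -0.3 -2.9] shift(after turn) [-0.5 -0.8  0. ] shift(before) [-0.6 -0.7  0. ] q6 92.1 F [ 0.6 -1.3 -0.6] t 14.1
[-0.18233855 -0.02442912  0.05086449]
```

View pics/w4.png

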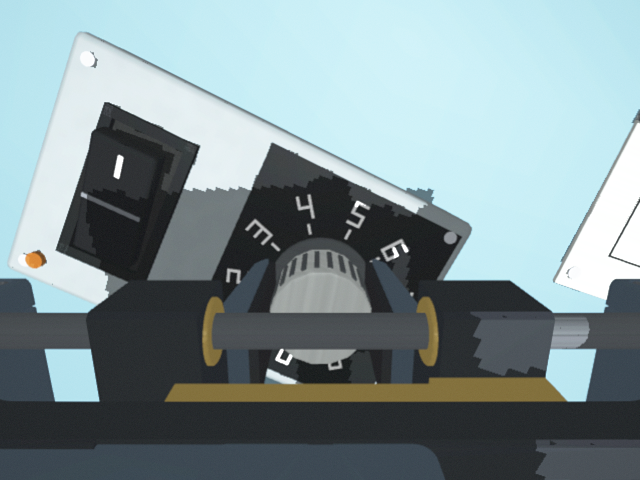

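Request:
servo_tool([
  [[0,0,0],[0,0,0],65],
  [[0,0,0],[0,0,0],65],
  [[0,0,0],[0,0,0],65],
  [[0,0,0],[0,0,-40],65],
  [[0,0,0],[0,0,-50],65],
  [[0,0,0],[0,0,-50],65],
  [[0,0,0],[0,30,0],65],
  [[0,0,0],[0,50,0],65],
  [[0,0,0],[0,0,0],65],
  [[0,0,0],[0,0,0],65],
])

```text
time_s: 15.4
ee_pos: [476.1, 207.8, 203.3]
ee_rot: [-179.8, -0.1, -69.4]
force: [0.4, 0.0, -0.5]
gripper_width: 64.9
```

```bash
python3 -c "
from h import *
f=grab('wrist','w5');crop(f,100,0,500,300,2,'c7')
t=grab('top','t5');crop(t,100,190,240,290,5,'c8')
crop(t,240,170,480,350,3,'c9')
"
```

```text
(no output)
```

View pics/c7.png

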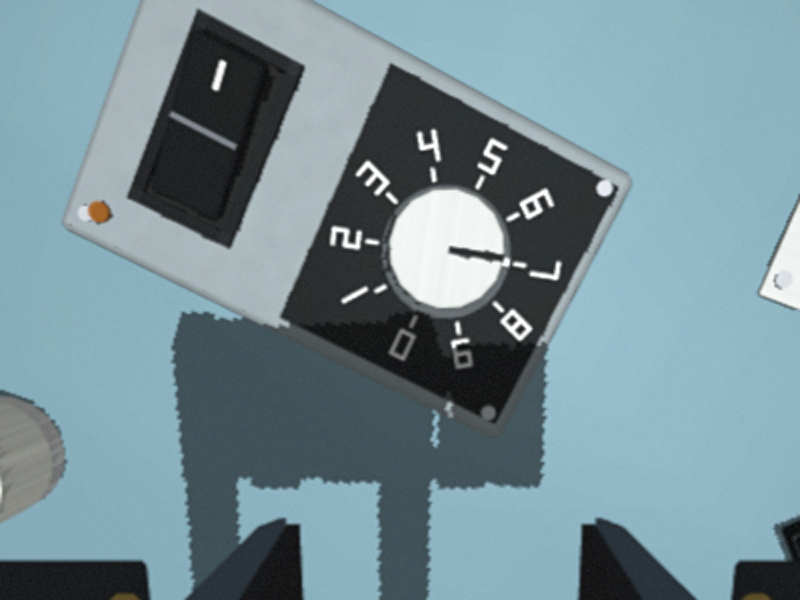

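View pics/c9.png

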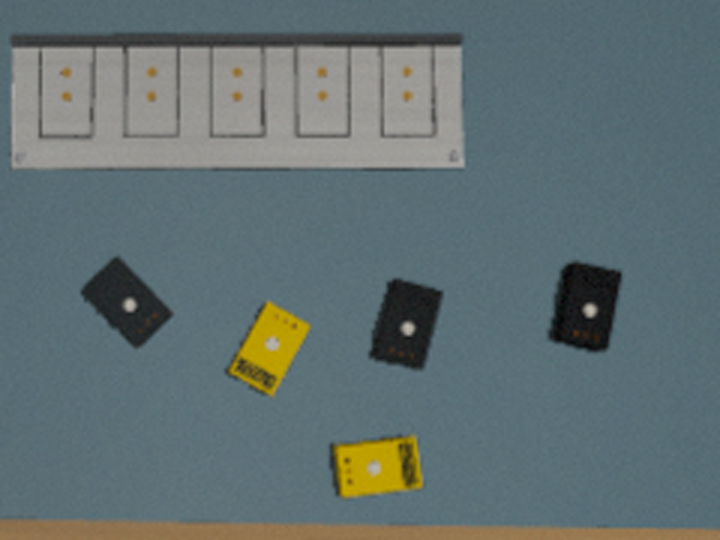

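The sleeve now points at 7 and the rocker is off, with the bar half raised. Next is module A, the black one at top pixel (283,271). The yellow ones stay where they are.

Run:
```python
from h import *
t=load("t5")
c=lambda a,b:(240+(a+.5)/3-.5,170+(b+.5)/3-.5)
for n,p,q in (("A",c(98,274),c(155,330)),("B",c(415,285),c(398,365)),("C",c(603,268),c(582,349))):
    w=ray(t,[p,q],28); d=w[0]-w[1]; print(n,np.degrees(np.arctan2(d[1],d[0])).round(1),np.hypot(d[0],d[1]).round(1),w.mean(0).round(1))
go([480,-10,140],-45)
```

```text
A 46.8 63.1 [481.7  -7.9  28. ]
B -12.0 64.4 [ 467.4 -228.5   28. ]
C -15.5 66.6 [ 482.6 -375.9   28. ]
 turn [ -0.1  -0.2 -24.4] shift(after turn) [156.7 151.3  63. ] shift(before) [205.1  73.1  63.2] q6 91.9 F [ 0.7 -0.2  0. ] t 15.5
```

Request:
servo_tool([
  [[0,0,-9],[0,0,0],75],
  [[0,0,-9],[0,0,0],75],
  [[0,0,-8.5],[0,0,0],75],
  [[0,0,0],[40,36,15],75],
  [[0,0,0],[40,36,15],75],
  [[0,0,0],[40,36,15],75],
  [[0,0,0],[34,36,15],75],
  [[0,0,0],[0,0,0],75],
  [[0,0,0],[0,0,0],75],
  [[0,0,0],[0,0,0],75],
])

```text
time_s: 16.75
ee_pos: [506.1, -4.2, 138.9]
ee_rot: [-179.7, -0.3, -41.8]
force: [-0.4, -0.6, 0.4]
gripper_width: 75.1
```

Run:
```python
from h import *
go([480,-10,140],-43)
f=grab('wrist','w6')
```

```text
turn [-0.3 -0.3  1.2] shift(after turn) [-15.1  22.1  -1.1] shift(before) [-15.6  21.7  -1.3] q6 39.9 F [-0.4 -0.6  0.4] t 16.75
```

View pics/w6.png

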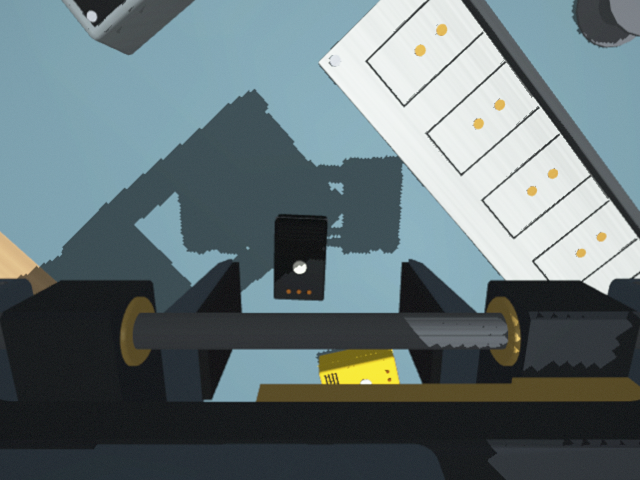

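Run:
```python
from h import *
f=load('w6')
print(ray(f,dot(f,(300,268),8),28).round(1))
w=ray(f,[(275,218),(277,298),(327,219),(324,299)],28); print(w.round(1))
for a,b in((0,1),(2,3)):
    d=w[a]-w[b]; print(np.degrees(np.arctan2(d[1],d[0])))
# plate: near-left corner, bay outlines corners near/far
P=dict(corner=(319,63),b1=(404,105),b2=(461,175),b3=(513,238),b1l=(367,62),b1fr=(448,67),)
for k,p in P.items(): print(k,ray(f,p,4)[0].round(1))
crop(f,300,0,640,290,2.3,'c10')
```

```text
[[478.6 -11.6  28. ]]
[[491.6  30.1  28. ]
 [448.9 -17.3  28. ]
 [519.9   3.7  28. ]
 [475.8 -42.5  28. ]]
47.94191297060757
46.3232100467238
corner [590.1  90.9   4. ]
b1 [618.3  26.5   4. ]
b2 [619.1 -44.2   4. ]
b3 [ 620.3 -114.     4. ]
b1l [616.8  67.9   4. ]
b1fr [659.2  25.6   4. ]
```

View pics/c10.png

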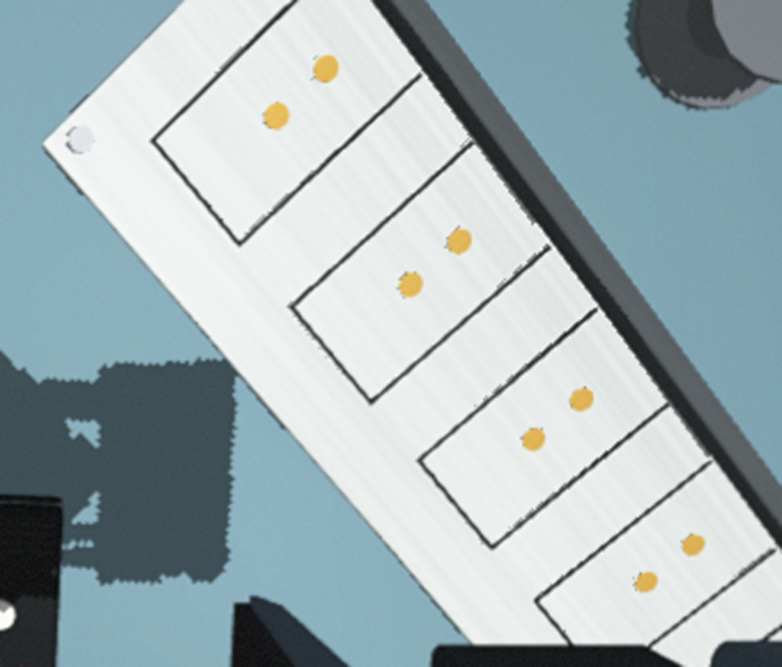

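Run:
```python
from h import *
f=load('w6')
c=lambda a,b:(300+(a+.5)/2.3-.5,(b+.5)/2.3-.5)
L=ray(f,[c(153,140),c(291,306),c(420,460),c(537,601)],4); R=ray(f,[c(240,243),c(371,402),c(492,547)],4)
F=ray(f,[c(421,75),c(549,247),c(668,405),c(777,550)],4)
FL=ray(f,[c(472,142),c(597,310),c(712,462)],4)
print(L.round(1),R.round(1),F.round(1),FL.round(1),sep="\n")
print("centres",((L[:3]+R)/2).round(1))
for A in (L,R,F): d=A[0]-A[-1]; print("yaw",-np.degrees(np.arctan2(d[0],d[1])).round(2))
```

```text
[[ 6.170e+02  6.900e+01  4.000e+00]
 [ 6.184e+02 -6.000e-01  4.000e+00]
 [ 6.201e+02 -7.140e+01  4.000e+00]
 [ 6.216e+02 -1.416e+02  4.000e+00]]
[[ 618.2   26.2    4. ]
 [ 619.3  -43.9    4. ]
 [ 620.9 -114.     4. ]]
[[ 692.2   27.4    4. ]
 [ 693.4  -42.5    4. ]
 [ 695.1 -113.     4. ]
 [ 696.7 -183.5    4. ]]
[[ 692.9    0.7    4. ]
 [ 694.2  -70.     4. ]
 [ 696.  -140.3    4. ]]
centres [[617.6  47.6   4. ]
 [618.9 -22.3   4. ]
 [620.5 -92.7   4. ]]
yaw 1.23
yaw 1.11
yaw 1.24
```

Run:
```python
from h import *
go([479.3,-10.8,5],-43)
```

```text
turn [-0.3 -0.3  1.2] shift(after turn) [-15.   23.3 134. ] shift(before) [-16.2  23.7 133.8] q6 39.9 F [-0.3 -0.2  0.8] t 16.8
```

Request:
servo_tool([
  [[-0.3,-0.3,1.2],[-15,24,0],75],
  [[0,0,0],[0,0,45],75],
  [[0,0,0],[0,0,45],75],
  [[0,0,0],[0,0,25],75],
  [[0,0,0],[0,0,12],75],
  [[0,0,0],[0,0,4],75],
  [[0,0,0],[0,0,0],75],
  [[0,0,0],[0,0,0],75],
  [[0,0,0],[0,0,0],75],
  [[0,0,0],[0,0,0],75],
])

```text
time_s: 18.05
ee_pos: [486.0, -5.9, 10.8]
ee_rot: [-179.3, -0.7, -42.4]
force: [-0.1, -0.2, -0.2]
gripper_width: 74.9
```

Run:
```python
from h import *
go([479.3,-10.8,5],-43)
```

```text
turn [-0.7 -0.7  0.6] shift(after turn) [-1.5  8.1  5.8] shift(before) [-1.7  8.2  5.7] q6 40.2 F [-0.1 -0.2 -0.2] t 18.05
```

Request:
servo_tool([
  [[-0.7,-0.7,0.6],[-1.5,5,3],75],
  [[0,0,0],[0,3,2],75],
  [[0,0,0],[0,0.5,0],75],
  [[0,0,0],[0,0,0],75],
  [[0,0,0],[0,0,0],32],
  [[0,0,0],[0,0,0],32],
  [[0,0,0],[0,0,0],32],
  [[0,0,0],[0,0,0],32],
  [[0,0,0],[0,0,0],32],
  [[0,0,0],[0,0,0],32],
], squeeze=30)

```text
time_s: 19.3
ee_pos: [478.7, -11.7, 5.6]
ee_rot: [180.0, 0.1, -43.1]
force: [-0.0, -0.2, 0.6]
gripper_width: 39.9
```

Run:
```python
from h import *
go([479.3,-10.8,65],-43)
go([640,48,65],-88.8)
```

```text
turn [ 0.   0.1 -0.1] shift(after turn) [ -0.2  -1.1 -59.4] shift(before) [ -0.2  -1.  -59.4] q6 40.3 F [-0.  -0.2  0.6] t 19.3
 turn [ 0.1  0.  45.7] shift(after turn) [ -56.3 -162.5  -59.4] shift(before) [  77.  -153.7  -59.6] q6 40.3 F [-0.  -0.2  0.6] t 19.3
```

Request:
servo_tool([
  [[0,0,0],[0,0,-30],32],
  [[0,0,0],[0,0,-30],32],
  [[0,0,9.2],[0,0,0],32],
  [[0,0,9.2],[0,0,0],32],
  [[0,0,9.2],[0,0,0],32],
  [[0,0,9.2],[0,0,0],32],
  [[0,0,9.2],[0,0,0],32],
  [[0,0,0],[-19,-50,0],32],
  [[0,0,0],[-19,-50,0],32],
  [[0,0,0],[0,0,0],32],
])

```text
time_s: 20.55
ee_pos: [578.8, 26.1, 65.5]
ee_rot: [179.7, 0.0, -90.7]
force: [-1.6, 0.1, -0.6]
gripper_width: 40.1
```

Run:
```python
from h import *
go([640,48,60],-88.8)
f=grab('scene','s7');crop(f,190,190,400,360,3.5,'c11')
```

```text
turn [ 0.3  0.  -1.9] shift(after turn) [-20.6 -61.6   5.5] shift(before) [-22.6 -60.9   5.2] q6 92.1 F [-1.6  0.1 -0.6] t 20.55
```

View pics/c11.png

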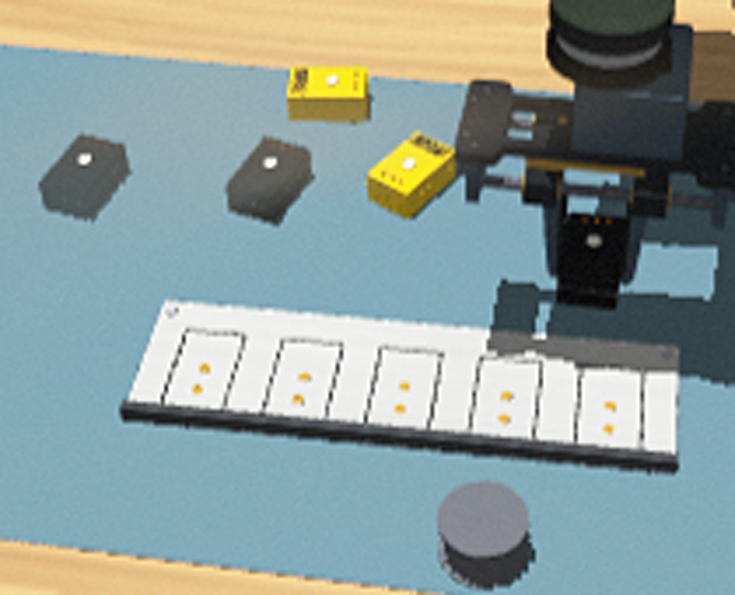

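Request:
servo_tool([
  [[0.3,0,-1.9],[-11,-32,0],32],
  [[0,0,0],[-10,-28,0],32],
  [[0,0,0],[0,0,0],32],
  [[0,0,0],[0,0,20],32],
  [[0,0,0],[0,0,20],32],
  [[0,0,0],[0,0,8],32],
  [[0,0,0],[0,0,3],32],
  [[0,0,0],[0,0,0],32],
  [[0,0,0],[0,0,0],32],
  [[0,0,0],[0,0,0],32],
])

```text
time_s: 21.85
ee_pos: [624.0, 42.8, 13.2]
ee_rot: [179.0, -0.1, -88.9]
force: [0.0, -0.6, -1.3]
gripper_width: 39.9
```

Run:
```python
from h import *
go([660,48.5,10],-88.8)
```

```text
turn [ 1.  -0.1 -0.1] shift(after turn) [ -5.  -36.1   3.2] shift(before) [ -5.  -36.2   2.6] q6 91.8 F [ 0.  -0.6 -1.3] t 21.85
```

Request:
servo_tool([
  [[1,0,-0.1],[-3,-10,0],32],
  [[0,0,0],[-2,-10,0],32],
  [[0,0,0],[0,0,0],32],
  [[0,0,0],[0,0,1],32],
  [[0,0,0],[0,0,1],32],
  [[0,0,0],[0,0,1],32],
  [[0,0,0],[0,0,0],32],
  [[0,0,0],[0,0,0],32],
  [[0,0,0],[0,0,0],32],
  [[0,0,0],[0,0,0],32],
])

```text
time_s: 23.1
ee_pos: [645.6, 48.7, 10.2]
ee_rot: [-179.9, -0.1, -88.8]
force: [-0.4, 0.6, -0.6]
gripper_width: 39.6
```

Run:
```python
from h import *
go([660,48.5,10],-88.8)
f=grab('scene','s8');crop(f,190,190,400,360,3.5,'c12')
```

```text
turn [-0.1 -0.1  0. ] shift(after turn) [  0.5 -14.4   0.2] shift(before) [  0.5 -14.4   0.2] q6 92.2 F [-0.4  0.6 -0.6] t 23.1
```

View pics/c12.png

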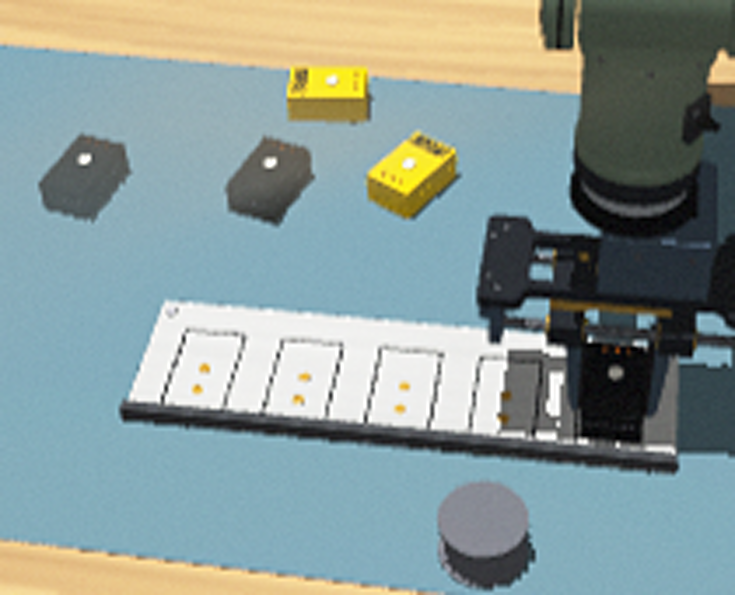

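Request:
servo_tool([
  [[0,0,0],[0,-4,0],32],
  [[0,0,0],[0,-4,0],32],
  [[0,0,0],[0,-3,0],32],
  [[0,0,0],[0,-2,0],32],
  [[0,0,0],[0,-2,0],32],
  [[0,0,0],[0,-2,0],32],
  [[0,0,0],[0,0,0],32],
  [[0,0,0],[0,0,0],32],
  [[0,0,0],[0,0,0],32],
  [[0,0,0],[0,0,0],32],
], squeeze=20)

```text
time_s: 24.4
ee_pos: [655.7, 48.7, 10.1]
ee_rot: [179.0, -0.1, -88.7]
force: [-2.0, -1.2, 1.4]
gripper_width: 39.9
```

Run:
```python
from h import *
go([660,48.5,10],-88.8)
```

```text
turn [ 1.  -0.1  0.1] shift(after turn) [ 0.3 -4.3  0.1] shift(before) [ 0.3 -4.3  0.1] q6 92.1 F [-2.  -1.2  1.4] t 24.4
```

Request:
servo_tool([
  [[0.8,0,0],[0,-2,0],32],
  [[0,0,0],[0,-2,0],32],
  [[0,0,0],[0,-2,0],32],
  [[0,0,0],[0,-2,0],32],
  [[0,0,0],[0,-2,0],32],
  [[0,0,0],[0,-2,0],32],
  [[0,0,0],[0,0,0],32],
  [[0,0,0],[0,0,0],32],
  [[0,0,0],[0,0,0],32],
  [[0,0,0],[0,0,0],32],
])

```text
time_s: 25.65
ee_pos: [655.7, 48.7, 10.5]
ee_rot: [178.5, -0.2, -88.7]
force: [-3.0, 0.3, 1.9]
gripper_width: 39.8
```

Run:
```python
from h import *
go([660,48.5,10],-88.8)
```

```text
turn [ 1.5 -0.2  0.1] shift(after turn) [ 0.3 -4.3  0.5] shift(before) [ 0.3 -4.3  0.4] q6 92.1 F [-3.   0.3  1.9] t 25.65
```

Request:
servo_tool([
  [[1.5,0,0],[0,-4,0],32],
  [[1,0,0],[0,-6,0],32],
  [[1,0,0],[0,-6,0],32],
  [[0,0,0],[0,-4,0],32],
  [[0,0,0],[0,0,0],32],
  [[0,0,0],[0,0,0],32],
  [[0,0,0],[0,0,0],32],
  [[0,0,0],[0,0,0],32],
  [[0,0,0],[0,0,0],32],
  [[0,0,0],[0,0,0],32],
])

```text
time_s: 26.9
ee_pos: [655.8, 48.6, 9.7]
ee_rot: [179.5, -0.2, -88.8]
force: [-3.0, 0.1, 2.1]
gripper_width: 40.3
```

Run:
```python
from h import *
go([660,48.5,10],-88.8)
f=grab('wrist','w9')
```

```text
turn [ 0.5 -0.2  0. ] shift(after turn) [ 0.2 -4.2 -0.3] shift(before) [ 0.2 -4.2 -0.3] q6 92.2 F [-3.   0.1  2.1] t 26.9
```

View pics/w9.png

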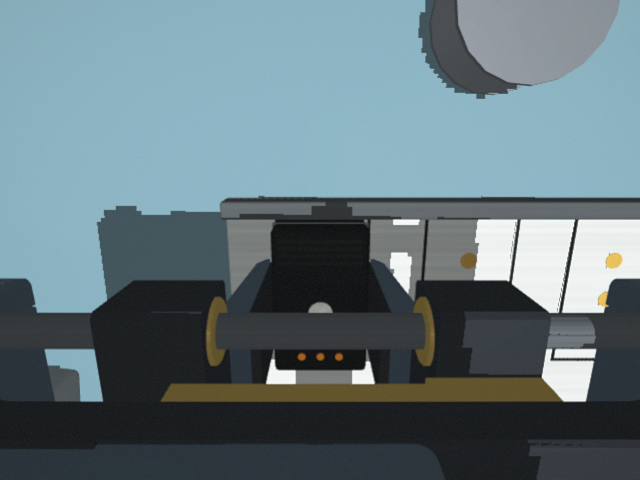

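Run:
```python
from h import *
f=load('w9')
print("mod end",ray(f,[(300,224)],32).round(1),"mod near end",ray(f,[(300,369)],32).round(1),"fence top",ray(f,[(250,201),(250,218)],14).round(1), "mod sides",ray(f,[(272,250),(369,250)],32).round(1))
g=f["pixels"][190:235,300].mean(1).astype(int); print(g); print(f["pixels"][190:235,240].mean(1).astype(int))
```

```text
mod end [[694.4  58.5  32. ]] mod near end [[629.6  58.   32. ]] fence top [[700.1  81.   14. ]
 [692.6  81.2  14. ]] mod sides [[683.5  69.6  32. ]
 [684.3  30.8  32. ]]
[176 175 173 173 175 176 156  79  54  46  46  59  86 101 109 111 110 110
 107 104 107 106 106 107  95  54  50  52  49  43  21  23  47  64  26  13
  22  21  20  19  19  23  24  20  23]
[175 174 174 174 175 174 171 141  72  45  48  59  84 102 109 111 111 111
 109 108 105 108 108  95  56  52  54  51  48  84 126 126 126 125 125 123
 124 125 127 128 127 130 128 126 125]
```

Request:
servo_tool([
  [[0,0,0],[0,0,0],56],
  [[0,0,0],[0,0,0],56],
  [[0,0,0],[0,0,0],56],
  [[0,0,0],[0,0,-20],56],
  [[0,0,0],[0,0,-40],56],
  [[0,0,0],[0,0,-50],70],
  [[0,0,0],[0,30,-20],70],
  [[0,0,0],[0,30,0],70],
  [[0,0,0],[0,0,0],70],
  [[0,0,0],[0,0,0],70],
])

```text
time_s: 28.2
ee_pos: [601.2, 47.9, 144.4]
ee_rot: [-179.7, -0.2, -88.8]
force: [0.8, -0.8, -0.1]
gripper_width: 70.2
```

Run:
```python
from h import *
go([465,-229,140],-100)
f=grab('wrist','w10');t=grab('top','t10'); crop(t,240,170,480,350,3,'c13')
```

```text
turn [-0.3 -0.1 11.2] shift(after turn) [296.4  86.    4.4] shift(before) [274.  141.9   4.4] q6 92.4 F [ 0.8 -0.8 -0.1] t 28.2
```

View pics/w10.png

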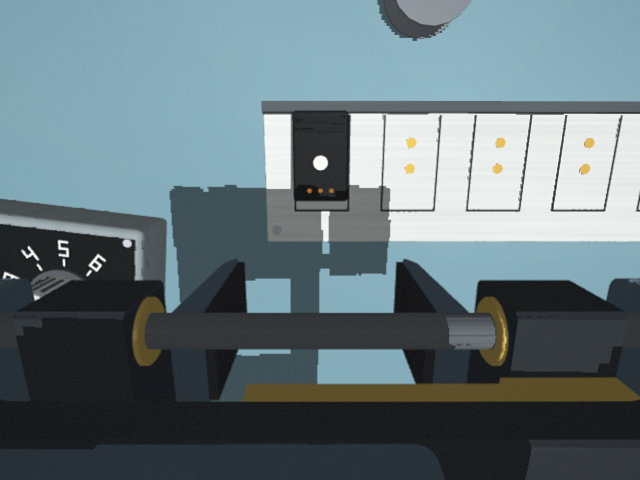

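View pics/c13.png

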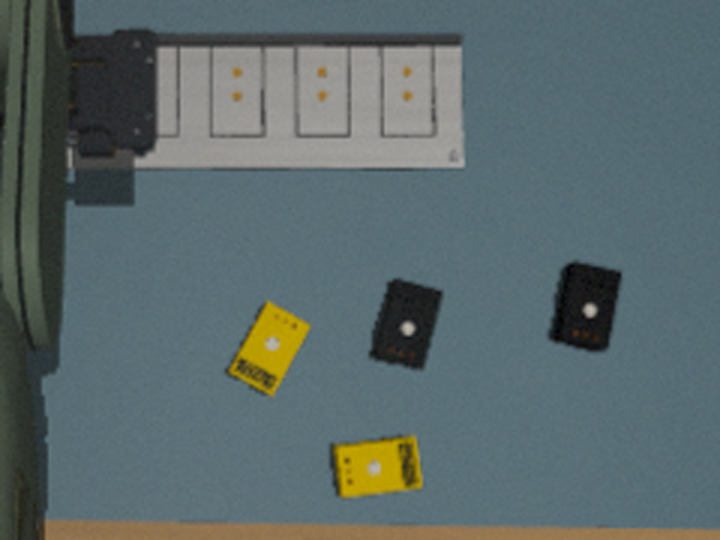

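Run:
```python
from h import *
f=load('w10')
print("dot",ray(f,dot(f,(320,162),8),32).round(1),"end",ray(f,[(300,112),(340,112)],32).round(1),"fence top far/near",ray(f,[(400,101),(400,113)],14).round(1))
# bay1 outline near corners
print(ray(f,[(295,210),(349,210),(382,210),(434,210),(467,210),(520,210)],4).round(1))
```

```text
dot [[656.6  49.7  32. ]] end [[690.9  64.5  32. ]
 [691.5  36.5  32. ]] fence top far/near [[701.5  -8.5  14. ]
 [693.1  -9.1  14. ]]
[[ 616.7   69.3    4. ]
 [ 617.6   25.2    4. ]
 [ 618.1   -1.8    4. ]
 [ 619.   -44.3    4. ]
 [ 619.5  -71.4    4. ]
 [ 620.4 -114.9    4. ]]
```

Run:
```python
from h import *
go([469,-230,140],-102)
```

```text
turn [-0.2 -0.1 13.2] shift(after turn) [299.3  71.3   3.9] shift(before) [275.1 137.8   4.1] q6 92.4 F [-0.   0.3  0.3] t 28.3
```

Request:
servo_tool([
  [[0,0,6.6],[0,0,0],70],
  [[0,0,6.6],[0,0,0],70],
  [[0,0,0],[50,12,0],70],
  [[0,0,0],[50,12,0],70],
  [[0,0,0],[50,12,0],70],
  [[0,0,0],[50,12,0],70],
  [[0,0,0],[50,12,0],70],
  [[0,0,0],[50,12,0],70],
  [[0,0,0],[0,0,0],70],
  [[0,0,0],[0,0,0],70],
])

```text
time_s: 29.55
ee_pos: [471.6, -239.3, 138.5]
ee_rot: [-179.7, -0.1, -102.4]
force: [-1.2, 0.1, -0.4]
gripper_width: 70.1
```

Run:
```python
from h import *
go([469,-230,140],-102)
f=grab('wrist','w11')
```

```text
turn [-0.3 -0.1 -0.4] shift(after turn) [-8.6  4.5 -1.5] shift(before) [-8.6  4.5 -1.5] q6 74.3 F [-1.2  0.1 -0.4] t 29.55
```

View pics/w11.png

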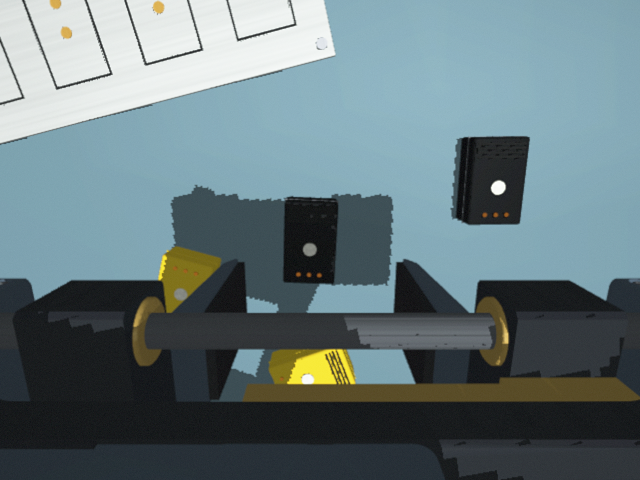

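Run:
```python
from h import *
f=load('w11')
crop(f,250,110,560,310,2.5,'c14')
for n,d,(a,b,c,e) in (("B",(310,250),((286,203),(337,202),(334,283),(284,282))),("C",(498,187),((472,138),(529,137),(521,224),(463,221)))):
    w=ray(f,[a,b,c,e],28); v=(w[0]+w[1]-w[2]-w[3])/2; print(n,ray(f,dot(f,d,8),28).round(1),w.mean(0).round(1),np.degrees(np.arctan2(v[1],v[0])).round(1),np.hypot(*v[:2]).round(1))
```

```text
B [[ 464.4 -228.7   28. ]] [ 468.6 -230.3   28. ] -14.5 62.4
C [[ 480.7 -373.4   28. ]] [ 485.3 -372.6   28. ] -11.7 61.3
```

View pics/c14.png

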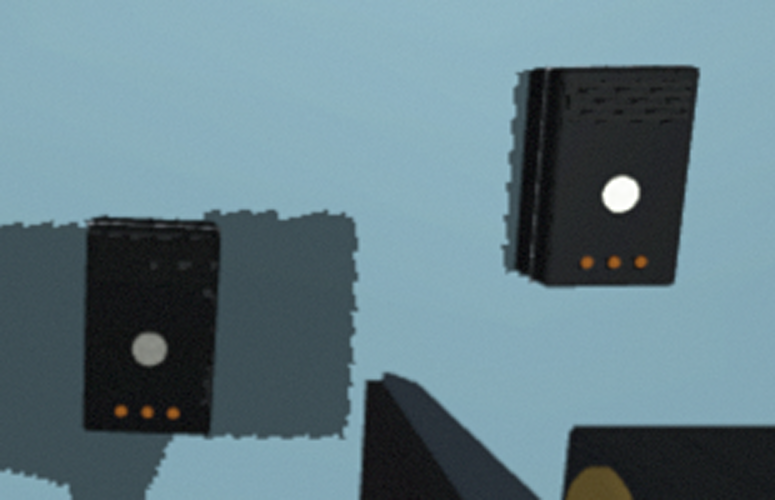

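Run:
```python
from h import *
go([468.6,-230.3,5],-103.5)
```

```text
turn [-0.2 -0.1  1.2] shift(after turn) [ -7.9   5.  133.5] shift(before) [ -8.3   5.4 133.5] q6 74.3 F [ 1.4 -0.8 -0.7] t 29.6
```

Request:
servo_tool([
  [[0,0,1.2],[-8,5,0],70],
  [[0,0,0],[0,0,45],70],
  [[0,0,0],[0,0,40],70],
  [[0,0,0],[0,0,25],70],
  [[0,0,0],[0,0,12],70],
  [[0,0,0],[0,0,4],70],
  [[0,0,0],[0,0,0],70],
  [[0,0,0],[0,0,0],70],
  [[0,0,0],[0,0,0],70],
  [[0,0,0],[0,0,0],70],
])

```text
time_s: 30.85
ee_pos: [475.2, -223.5, 13.3]
ee_rot: [-179.2, -0.2, -103.2]
force: [-0.3, 0.3, -0.0]
gripper_width: 70.3
```

Run:
```python
from h import *
go([468.6,-230.3,5],-103.5)
```

```text
turn [-0.8 -0.2  0.3] shift(after turn) [8.2 4.8 8.3] shift(before) [8.1 5.  8.2] q6 76.7 F [-0.3  0.3 -0. ] t 30.85
```

Request:
servo_tool([
  [[-0.8,-0.2,0.3],[5,3,4],70],
  [[0,0,0],[3,2,3],70],
  [[0,0,0],[0,0,1],70],
  [[0,0,0],[0,0,0],70],
  [[0,0,0],[0,0,0],32],
  [[0,0,0],[0,0,0],32],
  [[0,0,0],[0,0,0],32],
  [[0,0,0],[0,0,0],32],
  [[0,0,0],[0,0,0],32],
  [[0,0,0],[0,0,0],32],
], squeeze=30)

```text
time_s: 32.1
ee_pos: [468.0, -230.8, 4.8]
ee_rot: [179.9, 0.1, -103.5]
force: [0.1, 0.3, 0.3]
gripper_width: 40.1
```

Run:
```python
from h import *
go([468.6,-230.3,65],-103.5)
go([640,-92,65],-88.8)
```

```text
turn [0.1 0.1 0. ] shift(after turn) [ -0.6  -0.5 -60.2] shift(before) [ -0.7  -0.4 -60.2] q6 75.9 F [0.1 0.3 0.3] t 32.1
 turn [  0.    0.1 -14.7] shift(after turn) [-135.2 -174.9  -60.2] shift(before) [-175.2 -134.8  -60.2] q6 75.9 F [0.1 0.3 0.3] t 32.1
```

Request:
servo_tool([
  [[0,0,0],[0,0,-30],32],
  [[0,0,0],[0,0,-30],32],
  [[0,0,-7.4],[0,0,0],32],
  [[0,0,-7.4],[0,0,0],32],
  [[0,0,0],[-25,-32,0],32],
  [[0,0,0],[-28,-36,0],32],
  [[0,0,0],[-28,-36,0],32],
  [[0,0,0],[-28,-36,0],32],
  [[0,0,0],[-25,-32,0],32],
  [[0,0,0],[0,0,0],32],
])

```text
time_s: 33.35
ee_pos: [639.7, -87.4, 65.4]
ee_rot: [179.9, 0.1, -88.3]
force: [-0.3, -0.5, 0.5]
gripper_width: 40.5
```

Run:
```python
from h import *
go([642,-92,13],-88.8)
```

```text
turn [0.1 0.1 0.5] shift(after turn) [ 4.7 -2.2 52.4] shift(before) [ 4.8 -2.2 52.4] q6 79.4 F [-0.3 -0.5  0.5] t 33.35
```

Request:
servo_tool([
  [[0,0,0.5],[5,0,0],32],
  [[0,0,0],[0,0,0],32],
  [[0,0,0],[0,0,20],32],
  [[0,0,0],[0,0,20],32],
  [[0,0,0],[0,0,8],32],
  [[0,0,0],[0,0,3],32],
  [[0,0,0],[0,0,0],32],
  [[0,0,0],[0,0,0],32],
  [[0,0,0],[0,0,0],32],
  [[0,0,0],[0,0,0],32],
])

```text
time_s: 34.6
ee_pos: [636.9, -97.5, 16.0]
ee_rot: [179.9, 0.0, -89.2]
force: [-0.0, -0.5, -1.8]
gripper_width: 39.9
```

Run:
```python
from h import *
go([663,-92,9],-88.8)
```

```text
turn [ 0.1  0.  -0.4] shift(after turn) [ -5.  -26.3   7. ] shift(before) [ -5.2 -26.2   7. ] q6 79.4 F [-0.  -0.5 -1.8] t 34.6
```

Request:
servo_tool([
  [[0,0,-0.4],[-5,-6,0],32],
  [[0,0,0],[0,-4,0],32],
  [[0,0,0],[0,0,3],32],
  [[0,0,0],[0,0,2],32],
  [[0,0,0],[0,0,1],32],
  [[0,0,0],[0,0,0],32],
  [[0,0,0],[0,0,0],32],
  [[0,0,0],[0,0,0],32],
  [[0,0,0],[0,0,0],32],
  [[0,0,0],[0,0,0],32],
])

```text
time_s: 35.85
ee_pos: [647.6, -91.9, 9.7]
ee_rot: [179.9, 0.0, -88.8]
force: [-0.4, 0.2, -1.6]
gripper_width: 39.5
```

Run:
```python
from h import *
go([663,-92,9],-88.8)
```

```text
turn [0.1 0.  0. ] shift(after turn) [  0.5 -15.4   0.7] shift(before) [  0.5 -15.4   0.7] q6 79.6 F [-0.4  0.2 -1.6] t 35.85
```

Now I push it to the fence.

Request:
servo_tool([
  [[0,0,0],[0.5,-4,0],32],
  [[0,0,0],[0,-4,0],32],
  [[0,0,0],[0,-3,0],32],
  [[0,0,0],[0,-3,0],32],
  [[0,0,0],[0,-2,0],32],
  [[0.5,0,0],[0,-2,0],32],
  [[0.5,0,0],[0,-2,0],32],
  [[0.5,0,0],[0,-2,0],32],
  [[0,0,0],[0,-2,0],32],
  [[0,0,0],[0,0,0],32],
], squeeze=20)

```text
time_s: 37.1
ee_pos: [663.3, -92.2, 8.9]
ee_rot: [-179.8, 0.1, -88.7]
force: [-0.2, -1.0, -0.6]
gripper_width: 40.0
```

Run:
```python
from h import *
go([663,-92,9],-88.8)
f=grab('wrist','w12')
```

```text
turn [-0.2  0.1  0.1] shift(after turn) [-0.2  0.3 -0.1] shift(before) [-0.2  0.3 -0.1] q6 79.6 F [-0.2 -1.  -0.6] t 37.1
```

View pics/w12.png

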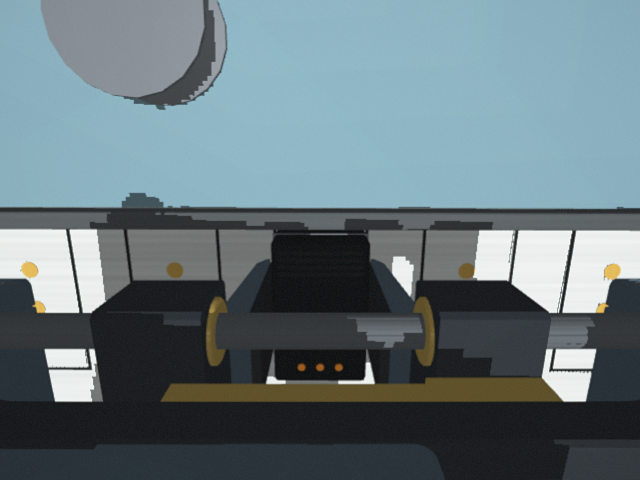

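Request:
servo_tool([
  [[0,0,0],[0,-2,0],32],
  [[0,0,0],[0,-2,0],32],
  [[0,0,0],[0,-2,0],32],
  [[0.5,0,0],[0,-2,0],32],
  [[0.5,0,0],[0,-2,0],32],
  [[0.5,0,0],[0,-2,0],32],
  [[0,0,0],[0,-1,0],32],
  [[0,0,0],[0,0,0],32],
  [[0,0,0],[0,0,0],32],
  [[0,0,0],[0,0,0],32],
])

```text
time_s: 38.4
ee_pos: [663.4, -92.2, 8.8]
ee_rot: [-180.0, 0.2, -88.6]
force: [-4.8, -0.7, 3.2]
gripper_width: 40.0
```

Run:
```python
from h import *
go([663,-92,9],-88.8)
```

```text
turn [-0.   0.2  0.2] shift(after turn) [-0.2  0.4 -0.2] shift(before) [-0.2  0.4 -0.2] q6 79.5 F [-4.8 -0.7  3.2] t 38.4
```

Contact with the fence, at about 5 N and exactly the expected x. Now I release it.

Request:
servo_tool([
  [[0,0,0],[0,0,0],56],
  [[0,0,0],[0,0,0],56],
  [[0,0,0],[0,0,0],56],
  [[0,0,0],[0,0,-20],56],
  [[0,0,0],[0,0,-40],56],
  [[0,0,0],[0,0,-50],70],
  [[0,0,0],[0,30,-20],70],
  [[0,0,0],[0,30,0],70],
  [[0,0,0],[0,0,0],70],
  [[0,0,0],[0,0,0],70],
])

```text
time_s: 39.65
ee_pos: [608.6, -93.8, 143.1]
ee_rot: [-179.1, 0.1, -88.6]
force: [-0.1, -0.3, 0.1]
gripper_width: 69.9
```

Run:
```python
from h import *
go([485,-373.5,140],-105)
f=grab('wrist','w13');t=grab('top','t13'); crop(t,240,170,480,350,3,'c15')
```

```text
turn [-0.9  0.2 16.4] shift(after turn) [302.1  47.    3.1] shift(before) [276.7 130.3   0.5] q6 78.5 F [-0.1 -0.3  0.1] t 39.65
```

View pics/w13.png

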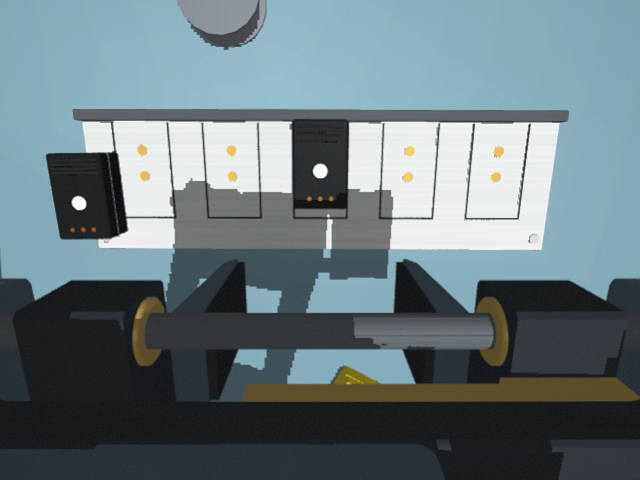

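View pics/c15.png

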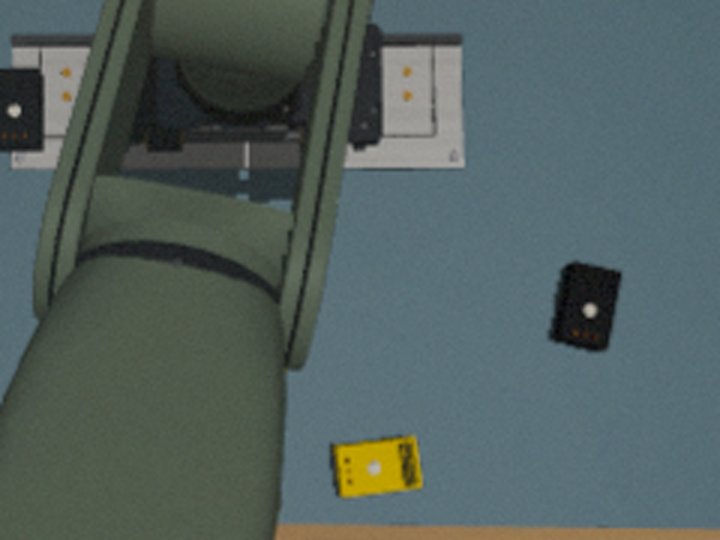

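The middle module is well placed. Module A has been knocked aside to wrist pixel (83,195), at the plate's left edge. I'll place C first and then mend A.

Request:
servo_tool([
  [[-0.9,0,8.2],[0,0,0],75],
  [[0,0,8.2],[0,0,0],75],
  [[0,0,0],[50,8,0],75],
  [[0,0,0],[50,8,0],75],
  [[0,0,0],[50,8,0],75],
  [[0,0,0],[50,8,0],75],
  [[0,0,0],[50,8,0],75],
  [[0,0,0],[45,7,0],75],
  [[0,0,0],[0,0,0],75],
  [[0,0,0],[0,0,0],75],
])

```text
time_s: 41.0
ee_pos: [490.0, -374.6, 134.9]
ee_rot: [179.8, 0.2, -105.3]
force: [-0.4, -0.4, 0.7]
gripper_width: 74.9
```

Run:
```python
from h import *
go([485,-373.5,140],-105)
f=grab('wrist','w14')
```

```text
turn [ 0.2  0.2 -0.3] shift(after turn) [ 0.2  5.1 -5.1] shift(before) [ 0.3  5.1 -5. ] q6 66.7 F [-0.4 -0.4  0.7] t 41.0
```

View pics/w14.png

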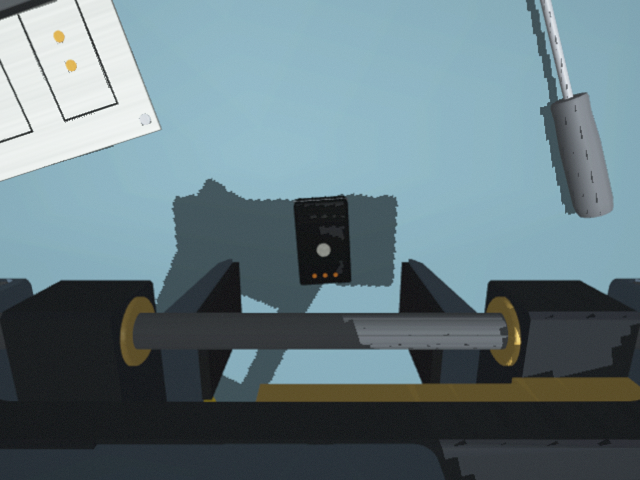

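Run:
```python
from h import *
f=load('w14')
a,b,c,e=(295,202),(347,200),(351,281),(301,284)
w=ray(f,[a,b,c,e],28); v=(w[0]+w[1]-w[2]-w[3])/2; th=np.degrees(np.arctan2(v[1],v[0]))
print(ray(f,dot(f,(323,250),8),28).round(1),w.mean(0).round(1),th.round(1),np.hypot(*v[:2]).round(1))
go([485,-374.3,5],th-90)
```

```text
[[ 480.7 -373.    28. ]] [ 485.5 -374.6   28. ] -11.8 63.0
 turn [ 0.2  0.2 -3.5] shift(after turn) [  0.8   4.9 130. ] shift(before) [  1.6   4.5 130. ] q6 66.7 F [0.2 0.1 0.4] t 41.05
```

Request:
servo_tool([
  [[0,0,-3.5],[1,5,0],75],
  [[0,0,0],[0,0,35],75],
  [[0,0,0],[0,0,35],75],
  [[0,0,0],[0,0,30],75],
  [[0,0,0],[0,0,12],75],
  [[0,0,0],[0,0,4],75],
  [[0,0,0],[0,0,0],75],
  [[0,0,0],[0,0,0],75],
  [[0,0,0],[0,0,0],75],
  [[0,0,0],[0,0,0],75],
])

```text
time_s: 42.3
ee_pos: [493.4, -368.7, 20.6]
ee_rot: [-179.6, 0.0, -101.0]
force: [-0.4, 0.6, 0.1]
gripper_width: 74.9
```

Run:
```python
from h import *
go([485,-374.3,5],-101.8)
```

```text
turn [-0.4  0.   0.8] shift(after turn) [ 7.2  7.1 15.6] shift(before) [ 7.1  7.3 15.5] q6 62.9 F [-0.4  0.6  0.1] t 42.3
```

Request:
servo_tool([
  [[-0.4,0,0.8],[4,4,4],75],
  [[0,0,0],[3,3,4],75],
  [[0,0,0],[0,0,4],75],
  [[0,0,0],[0,0,3],75],
  [[0,0,0],[0,0,0],75],
  [[0,0,0],[0,0,0],75],
  [[0,0,0],[0,0,0],75],
  [[0,0,0],[0,0,0],75],
  [[0,0,0],[0,0,0],75],
  [[0,0,0],[0,0,0],75],
])

```text
time_s: 43.55
ee_pos: [484.6, -374.8, 4.7]
ee_rot: [180.0, 0.0, -101.9]
force: [0.3, -0.4, -0.2]
gripper_width: 74.9
```

Run:
```python
from h import *
go([485,-374.3,5],-101.8)
```

```text
turn [ 0.   0.  -0.1] shift(after turn) [-0.6 -0.3 -0.3] shift(before) [-0.6 -0.3 -0.3] q6 63.1 F [ 0.3 -0.4 -0.2] t 43.55
```

Close, lift, and turn +13.1° of yaw (az −13.1).

Request:
servo_tool([
  [[0,0,0],[0,0,0],32],
  [[0,0,0],[0,0,0],32],
  [[0,0,0],[0,0,0],32],
  [[0,0,0],[0,0,0],32],
  [[0,0,0],[0,0,0],32],
  [[0,0,0],[0,0,-30],32],
  [[0,0,0],[0,0,-30],32],
  [[0,0,-6.5],[0,0,0],32],
  [[0,0,-6.5],[0,0,0],32],
  [[0,0,0],[0,0,0],32],
], squeeze=30)

```text
time_s: 44.8
ee_pos: [484.0, -374.4, 65.8]
ee_rot: [179.9, 0.1, -88.6]
force: [0.6, 0.6, -0.9]
gripper_width: 39.6
```

Run:
```python
from h import *
go([645,-232.5,65],-88.8)
```

```text
turn [0.1 0.1 0.2] shift(after turn) [-138.5 -163.9    0.8] shift(before) [-137.8 -164.5    0.8] q6 49.7 F [ 0.6  0.6 -0.9] t 44.8
```

Request:
servo_tool([
  [[0,0,0.2],[-25,-29,0],32],
  [[0,0,0],[-28,-34,0],32],
  [[0,0,0],[-28,-34,0],32],
  [[0,0,0],[-28,-34,0],32],
  [[0,0,0],[-20,-24,0],32],
  [[0,0,0],[-8,-9,0],32],
  [[0,0,0],[0,0,0],32],
  [[0,0,0],[0,0,0],32],
  [[0,0,0],[0,0,0],32],
  [[0,0,0],[0,0,0],32],
])

```text
time_s: 46.05
ee_pos: [645.8, -233.8, 63.2]
ee_rot: [179.5, 0.1, -89.9]
force: [0.2, 0.2, -1.5]
gripper_width: 39.7
```

Run:
```python
from h import *
go([645,-232.5,14],-88.8)
f=grab('wrist','w15')
```

```text
turn [ 0.5  0.1 -1.1] shift(after turn) [-1.3  0.8 49.2] shift(before) [-1.1  0.5 49.2] q6 69.1 F [ 0.2  0.2 -1.5] t 46.05
```

View pics/w15.png

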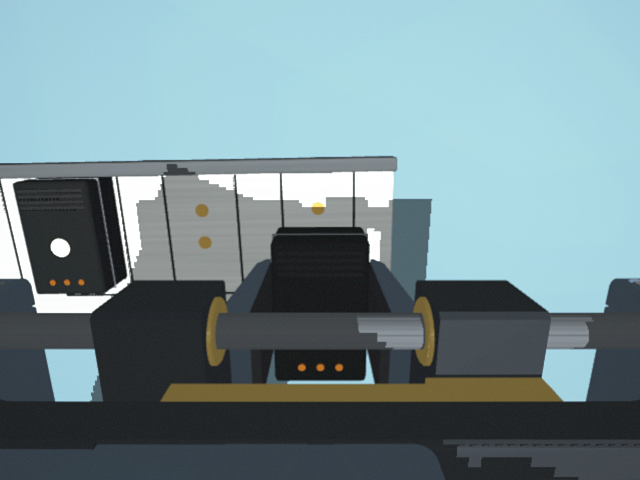

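Run:
```python
from h import *
f=load('w15')
print(ray(f,[(282,195),(354,195),(165,200),(237,200)],4).round(1), ray(f,[(340,170)],4).round(1))
```

```text
[[ 684.1 -209.8    4. ]
 [ 684.2 -252.8    4. ]
 [ 680.9 -139.5    4. ]
 [ 681.  -182.7    4. ]] [[ 698.9 -244.2    4. ]]
```

Request:
servo_tool([
  [[0.5,0,-1.1],[-1,0,0],32],
  [[0,0,0],[0,0,12],32],
  [[0,0,0],[0,0,12],32],
  [[0,0,0],[0,0,12],32],
  [[0,0,0],[0,0,8],32],
  [[0,0,0],[0,0,3],32],
  [[0,0,0],[0,0,0],32],
  [[0,0,0],[0,0,0],32],
  [[0,0,0],[0,0,0],32],
  [[0,0,0],[0,0,0],32],
])

```text
time_s: 47.35
ee_pos: [645.7, -232.9, 12.7]
ee_rot: [-179.9, 0.1, -88.7]
force: [0.6, 0.1, -0.2]
gripper_width: 39.8
```

Run:
```python
from h import *
go([666,-232,9],-88.8)
```

```text
turn [-0.1  0.1  0.1] shift(after turn) [ -0.4 -20.3   3.7] shift(before) [ -0.4 -20.3   3.7] q6 67.8 F [ 0.6  0.1 -0.2] t 47.35
```

Request:
servo_tool([
  [[0,0,0],[-0.5,-4,1],32],
  [[0,0,0],[0,-4,1],32],
  [[0,0,0],[0,-4,1.5],32],
  [[0,0,0],[0,-3,0],32],
  [[0,0,0],[0,-3,0],32],
  [[0,0,0],[0,-3,0],32],
  [[0,0,0],[0,-2,0],32],
  [[0.5,0,0],[0,-2,0],32],
  [[0.5,0,0],[0,-2,0],32],
  [[0,0,0],[0,0,0],32],
], squeeze=20)

```text
time_s: 48.6
ee_pos: [666.1, -231.8, 8.9]
ee_rot: [-180.0, 0.3, -88.7]
force: [0.9, -0.4, -0.5]
gripper_width: 39.9
```

Run:
```python
from h import *
go([666,-232,9],-88.8)
```

```text
turn [-0.   0.3  0.1] shift(after turn) [ 0.2  0.1 -0.1] shift(before) [ 0.2  0.1 -0.1] q6 68.3 F [ 0.9 -0.4 -0.5] t 48.6
```

Request:
servo_tool([
  [[0,0,0],[0,-2,0],32],
  [[0,0,0],[0,-2,0],32],
  [[0,0,0],[0,-2,0],32],
  [[0.5,0,0],[0,-2,0],32],
  [[0.5,0,0],[0,-2,0],32],
  [[0.5,0,0],[0,-2,0],32],
  [[0,0,0],[0,-1,0],32],
  [[0,0,0],[0,0,0],32],
  [[0,0,0],[0,0,0],32],
  [[0,0,0],[0,0,0],32],
])

```text
time_s: 49.85
ee_pos: [666.2, -231.8, 9.0]
ee_rot: [179.8, 0.5, -88.7]
force: [-3.7, -0.4, 1.7]
gripper_width: 39.8
```

Run:
```python
from h import *
go([666,-232,9],-88.8)
```

```text
turn [0.2 0.5 0.1] shift(after turn) [ 0.2  0.2 -0. ] shift(before) [ 0.2  0.2 -0. ] q6 68.2 F [-3.7 -0.4  1.7] t 49.85
```

Against the fence. I release, lift, and move toward A, which lies near (630, 97).

Request:
servo_tool([
  [[0,0,0],[0,0,0],56],
  [[0,0,0],[0,0,0],56],
  [[0,0,0],[0,0,0],56],
  [[0,0,0],[0,0,-20],56],
  [[0,0,0],[0,0,-40],56],
  [[0,0,0],[0,0,-50],75],
  [[0,0,0],[0,30,-20],75],
  [[0,0,0],[0,30,0],75],
  [[0,0,0],[0,0,0],75],
  [[0,0,0],[0,0,0],75],
])

```text
time_s: 51.1
ee_pos: [612.2, -235.1, 152.9]
ee_rot: [-179.0, 0.1, -88.6]
force: [-0.1, -0.5, 0.0]
gripper_width: 74.9
```

Run:
```python
from h import *
go([620,90,145],-88.8)
f=grab('wrist','w16');t=grab('top','t16'); crop(t,180,150,420,330,3,'c16')
```

```text
turn [-1.   0.1  0.2] shift(after turn) [-324.9  -14.6    7.9] shift(before) [-324.8  -15.3    8.8] q6 66.2 F [-0.1 -0.5  0. ] t 51.1
```

View pics/w16.png

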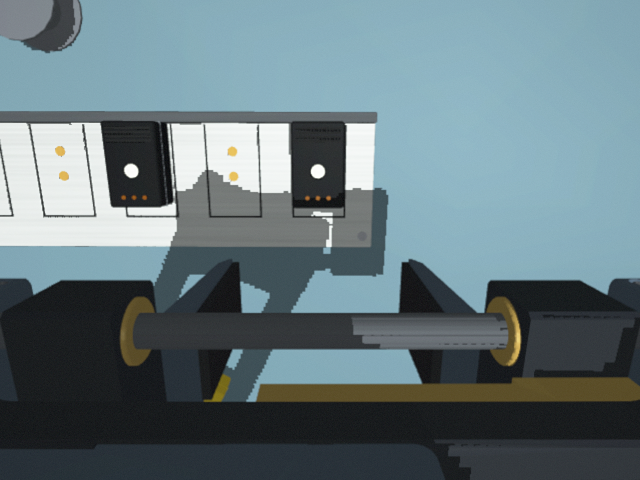

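View pics/c16.png

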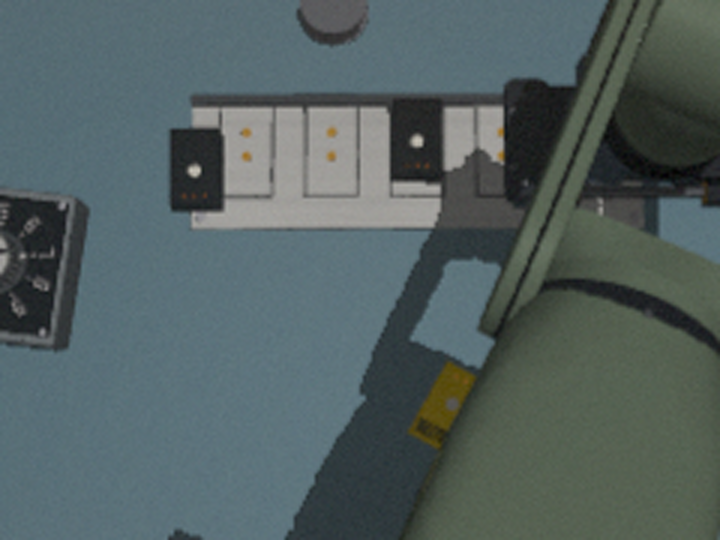

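Request:
servo_tool([
  [[-1,0,0.2],[-40,-2,0],75],
  [[0,0,0],[-50,-2,0],75],
  [[0,0,0],[-50,-2,0],75],
  [[0,0,0],[-50,-2,0],75],
  [[0,0,0],[-50,-2,0],75],
  [[0,0,0],[-50,-2,0],75],
  [[0,0,0],[-30,-2,0],75],
  [[0,0,0],[0,0,0],75],
  [[0,0,0],[0,0,0],75],
  [[0,0,0],[0,0,0],75],
])

```text
time_s: 52.45
ee_pos: [626.4, 95.6, 146.7]
ee_rot: [179.7, 0.1, -88.8]
force: [-0.2, 0.4, -0.1]
gripper_width: 74.9
```

Run:
```python
from h import *
go([620,90,145],-88.8)
f=grab('wrist','w17')
s=grab('scene','s17');crop(s,300,190,480,330,4,'c17')
```

```text
turn [ 0.3  0.1 -0. ] shift(after turn) [5.4 6.5 1.7] shift(before) [5.4 6.5 1.7] q6 96.3 F [-0.2  0.4 -0.1] t 52.45
```

View pics/w17.png

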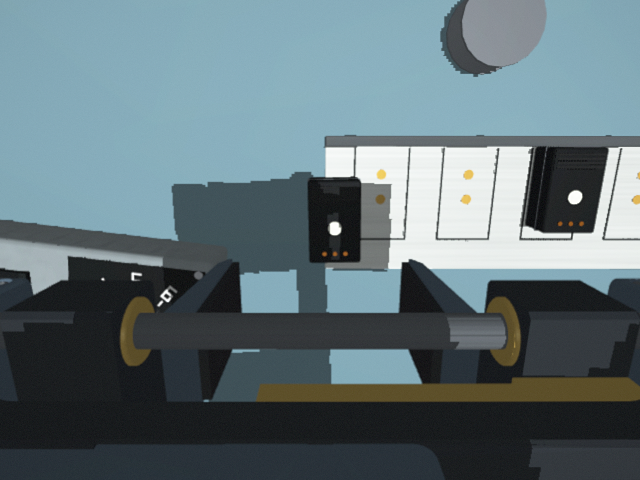

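View pics/c17.png

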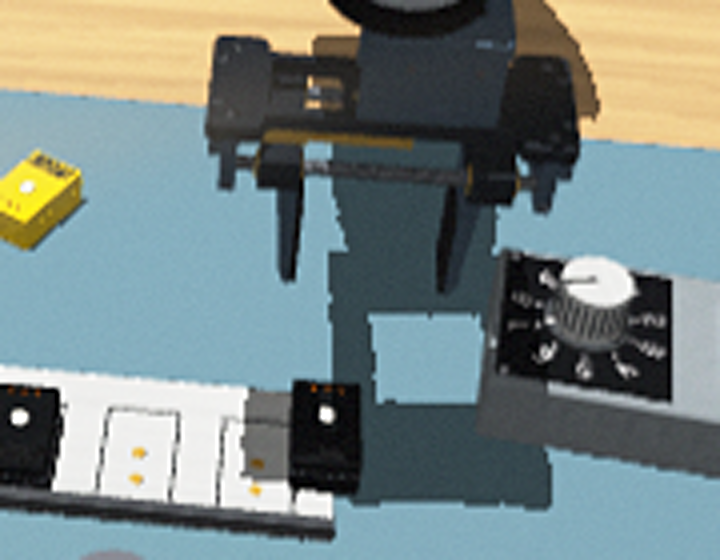

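Run:
```python
from h import *
f=load('w17')
a,b,c,e=(309,179),(360,180),(360,262),(310,261)
w=ray(f,[a,b,c,e],32); v=(w[0]+w[1]-w[2]-w[3])/2; th=np.degrees(np.arctan2(v[1],v[0]))
print(w.round(1),ray(f,dot(f,(335,228),8),32).round(1),w.mean(0).round(1),th.round(1),np.hypot(*v[:2]).round(1))
s=load('s17'); q=dot(s,(300+326/4,190+414/4),4); print(tri(f,dot(f,(335,228),8),s,q).round(1))
c_=w.mean(0)
go([c_[0],c_[1],9],-88.8)
```

```text
[[668.4 105.7  32. ]
 [668.4  68.3  32. ]
 [605.3  65.3  32. ]
 [605.3 104.1  32. ]] [[631.7  86.   32. ]] [636.8  85.9  32. ] 2.1 63.2
[631.1  85.6  29.9]
 turn [ 0.3  0.1 -0. ] shift(after turn) [  9.8 -10.3 137.8] shift(before) [ 10.  -11.1 137.7] q6 96.3 F [ 0.5 -0.5  0.1] t 52.55
```

Request:
servo_tool([
  [[0.3,0,0],[10,-10,0],75],
  [[0,0,0],[0,0,30],75],
  [[0,0,0],[0,0,30],75],
  [[0,0,0],[0,0,30],75],
  [[0,0,0],[0,0,15],75],
  [[0,0,0],[0,0,8],75],
  [[0,0,0],[0,0,0],75],
  [[0,0,0],[0,0,0],75],
  [[0,0,0],[0,0,0],75],
  [[0,0,0],[0,0,0],75],
])

```text
time_s: 53.8
ee_pos: [645.0, 78.8, 35.9]
ee_rot: [-179.2, 0.1, -89.2]
force: [-0.1, 0.4, -0.2]
gripper_width: 75.1
```

Run:
```python
from h import *
go([636.5,85.9,9],-88.3)
```

```text
turn [-0.8  0.1 -0.9] shift(after turn) [-7.3  8.3 26.9] shift(before) [-7.2  8.8 26.8] q6 95.1 F [-0.1  0.4 -0.2] t 53.8
```

Request:
servo_tool([
  [[-0.8,0,-0.9],[-7,8,0],75],
  [[0,0,0],[0,0,0],75],
  [[0,0,0],[0,0,8],75],
  [[0,0,0],[0,0,8],75],
  [[0,0,0],[0,0,6],75],
  [[0,0,0],[0,0,4],75],
  [[0,0,0],[0,0,0],75],
  [[0,0,0],[0,0,0],75],
  [[0,0,0],[0,0,0],75],
  [[0,0,0],[0,0,0],75],
])

```text
time_s: 55.05
ee_pos: [636.3, 86.4, 8.1]
ee_rot: [180.0, 0.1, -88.2]
force: [-0.5, 0.8, 0.0]
gripper_width: 74.5
```

Run:
```python
from h import *
go([636.5,85.9,9],-88.3)
```

```text
turn [0.  0.1 0.1] shift(after turn) [ 0.5 -0.1 -0.9] shift(before) [ 0.5 -0.1 -0.9] q6 94.8 F [-0.5  0.8  0. ] t 55.05
```

Request:
servo_tool([
  [[0,0,0],[0,0,0],32],
  [[0,0,0],[0,0,0],32],
  [[0,0,0],[0,0,0],32],
  [[0,0,0],[0,0,0],32],
  [[0,0,0],[0,0,0],32],
  [[0,0,0],[0,0,-15],32],
  [[0,0,0],[0,0,-10],32],
  [[0,0,0],[15,0,0],32],
  [[0,0,0],[15,0,0],32],
  [[0,0,0],[5,0,0],32],
], squeeze=30)

```text
time_s: 56.3
ee_pos: [637.7, 48.8, 35.6]
ee_rot: [-180.0, 0.0, -88.2]
force: [-0.1, 0.6, -0.5]
gripper_width: 40.0
```

Run:
```python
from h import *
go([642,48.3,12],-88.8)
```

```text
turn [-0.   0.   0.6] shift(after turn) [ 0.6 -4.3 23.6] shift(before) [ 0.6 -4.3 23.6] q6 91.5 F [-0.1  0.6 -0.5] t 56.3
```

Request:
servo_tool([
  [[0,0,0.6],[1,-4,0],32],
  [[0,0,0],[0,0,0],32],
  [[0,0,0],[0,0,8],32],
  [[0,0,0],[0,0,8],32],
  [[0,0,0],[0,0,6],32],
  [[0,0,0],[0,0,3],32],
  [[0,0,0],[0,0,1],32],
  [[0,0,0],[0,0,0],32],
  [[0,0,0],[0,0,0],32],
  [[0,0,0],[0,0,0],32],
])

```text
time_s: 57.55
ee_pos: [641.2, 48.0, 8.4]
ee_rot: [179.9, 0.0, -88.8]
force: [-0.5, -0.8, 0.9]
gripper_width: 39.9
```

Run:
```python
from h import *
go([660.5,48.5,8.5],-88.8)
```

```text
turn [ 0.1  0.  -0. ] shift(after turn) [ -0.1 -19.3  -0.1] shift(before) [ -0.1 -19.3  -0.1] q6 92.0 F [-0.5 -0.8  0.9] t 57.55
```

Request:
servo_tool([
  [[0,0,0],[0,-4,0],32],
  [[0,0,0],[0,-4,0],32],
  [[0,0,0],[0,-4,0],32],
  [[0,0,0],[0,-3,0],32],
  [[0,0,0],[0,-3,0],32],
  [[0,0,0],[0,-2,0],32],
  [[0,0,0],[0,-2,0],32],
  [[0,0,0],[0,-2,0],32],
  [[0,0,0],[0,-2,0],32],
  [[0,0,0],[0,0,0],32],
], squeeze=20)

```text
time_s: 58.8
ee_pos: [661.0, 48.4, 9.0]
ee_rot: [178.9, 0.0, -88.8]
force: [-0.0, -0.6, 0.8]
gripper_width: 40.0
```

Request:
servo_tool([
  [[0,0,0],[0,-2,0],32],
  [[0,0,0],[0,-2,0],32],
  [[0,0,0],[0,-2,0],32],
  [[0.5,0,0],[0,-2,0],32],
  [[0.5,0,0],[0,-2,0],32],
  [[0.5,0,0],[0,-2,0],32],
  [[0,0,0],[0,-1,0],32],
  [[0,0,0],[0,0,0],32],
  [[0,0,0],[0,0,0],32],
  [[0,0,0],[0,0,0],32],
])

```text
time_s: 60.05
ee_pos: [661.0, 48.4, 9.0]
ee_rot: [178.7, 0.0, -88.8]
force: [-3.5, 0.5, 4.3]
gripper_width: 39.8
```

Run:
```python
from h import *
go([660.5,48.5,8.5],-88.8)
```

```text
turn [ 1.3  0.  -0. ] shift(after turn) [-0.1  0.5  0.5] shift(before) [-0.1  0.5  0.6] q6 91.9 F [-3.5  0.5  4.3] t 60.05
```

Against the fence at the expected x. I release it and look.

Request:
servo_tool([
  [[0,0,0],[0,0,0],56],
  [[0,0,0],[0,0,0],56],
  [[0,0,0],[0,0,0],56],
  [[0,0,0],[0,0,-20],56],
  [[0,0,0],[0,0,-40],56],
  [[0,0,0],[0,0,-50],70],
  [[0,0,0],[40,30,-50],70],
  [[0,0,0],[50,30,0],70],
  [[0,0,0],[50,0,0],70],
  [[0,0,0],[0,0,0],70],
])

```text
time_s: 61.3
ee_pos: [614.5, -91.1, 168.4]
ee_rot: [179.4, -0.1, -88.7]
force: [-0.6, 0.0, -0.5]
gripper_width: 69.5
```

Run:
```python
from h import *
go([600,-93,180],-88.8)
f=grab('wrist','w18')
```

```text
turn [ 0.6 -0.1  0.1] shift(after turn) [  1.6  14.6 -11.6] shift(before) [  1.6  14.7 -11.5] q6 79.4 F [-0.6  0.  -0.5] t 61.3
```

View pics/w18.png

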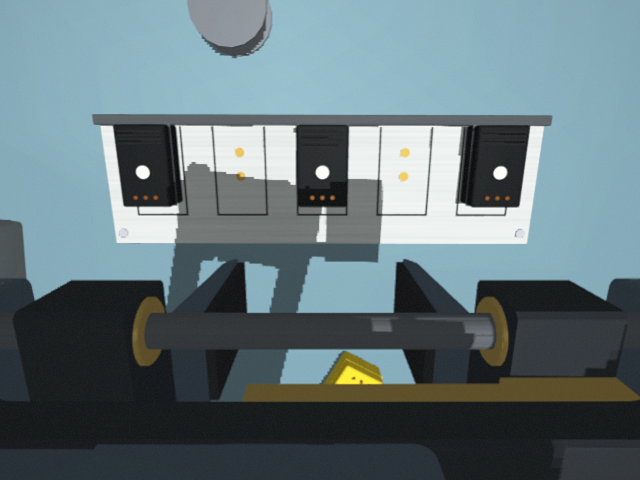

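Run:
```python
from h import *
f=load('w18')
pl=np.array([np.cos(np.radians(1.2)),np.sin(np.radians(1.2))]);n=np.array([-pl[1],pl[0]])
# bay outlines near corners
O=ray(f,[(139,214),(187,214),(217,214),(267,214),(297,214),(347,214),(377,214),(426,214),(457,214),(505,214)],4)
print("bay y",((O[::2]+O[1::2])/2).round(1)[:,:2])
bc=((O[::2]+O[1::2])/2)[:,:2]
for k,p in ((0,(143,172)),(2,(322,172)),(4,(500,173))):
    d=ray(f,dot(f,p,8),32)[0]; print(d.round(1),"sideways off",((d[:2]-bc[k])@n).round(1),"dot ahead of near line",((d[:2]-bc[k])@pl).round(1))
```

```text
bay y [[ 617.1   48. ]
 [ 618.6  -21.6]
 [ 620.2  -92.1]
 [ 621.8 -162.2]
 [ 623.4 -232.5]]
[656.4  50.   32. ] sideways off 1.2 dot ahead of near line 39.3
[659.3 -90.9  32. ] sideways off 0.3 dot ahead of near line 39.1
[ 662.2 -230.8   32. ] sideways off 0.9 dot ahead of near line 38.8
```

Run:
```python
from h import *
go([587,332.7,150],-6)
```

```text
turn [  0.6   0.5 -82.6] shift(after turn) [ -71.3 -416.9   18.2] shift(before) [-422.6   16.8   18.1] q6 79.4 F [-1.3  0.3 -0.5] t 61.35
```

Request:
servo_tool([
  [[0,0,-9],[0,0,-10],0],
  [[0,0,-9],[0,0,0],0],
  [[0,0,-9],[0,0,0],0],
  [[0,0,-9],[0,0,0],0],
  [[0,0,-9],[0,0,0],0],
  [[0,0,-9],[0,0,0],0],
  [[0,0,-9],[0,0,0],0],
  [[0,0,-9],[0,0,0],0],
  [[0,0,-8],[0,0,0],0],
  [[0,0,0],[0,0,0],0],
])

```text
time_s: 62.6
ee_pos: [616.5, -73.4, 174.5]
ee_rot: [-179.7, 0.9, -5.2]
force: [-0.6, 0.5, 0.7]
gripper_width: 0.8
```

Run:
```python
from h import *
go([570,250,180],-6)
```

```text
turn [-0.3  0.9  0.8] shift(after turn) [ -80.1 -316.7   -5.5] shift(before) [ -75.6 -317.9   -2.8] q6 -2.9 F [-0.6  0.5  0.7] t 62.6
```

Request:
servo_tool([
  [[-0.3,0.9,0.8],[-12,-50,0],0],
  [[0,0,0],[-13,-50,0],0],
  [[0,0,0],[-13,-50,0],0],
  [[0,0,0],[-13,-50,0],0],
  [[0,0,0],[-13,-50,0],0],
  [[0,0,0],[-13,-50,0],0],
  [[0,0,0],[-3,-10,0],0],
  [[0,0,0],[0,0,0],0],
  [[0,0,0],[0,0,0],0],
  [[0,0,0],[0,0,0],0],
])

```text
time_s: 63.85
ee_pos: [569.1, 257.2, 172.9]
ee_rot: [-180.0, 0.0, -7.0]
force: [0.3, 0.0, 0.2]
gripper_width: 0.6
```

Run:
```python
from h import *
go([587,332.7,90],-6)
f=grab('wrist','w19')
t=grab('top','t19'); crop(t,180,150,420,330,3,'c19')
```

```text
turn [-0.  0. -1.] shift(after turn) [  9.9 -77.   82.9] shift(before) [  8.5 -77.1  83. ] q6 30.3 F [0.3 0.  0.2] t 63.85
```

View pics/w19.png

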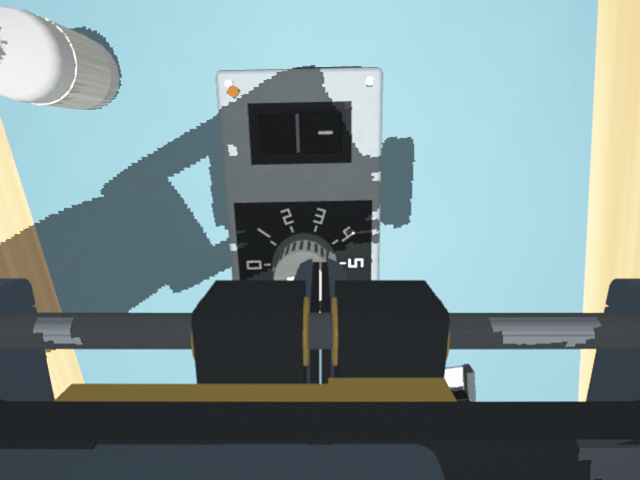

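View pics/c19.png

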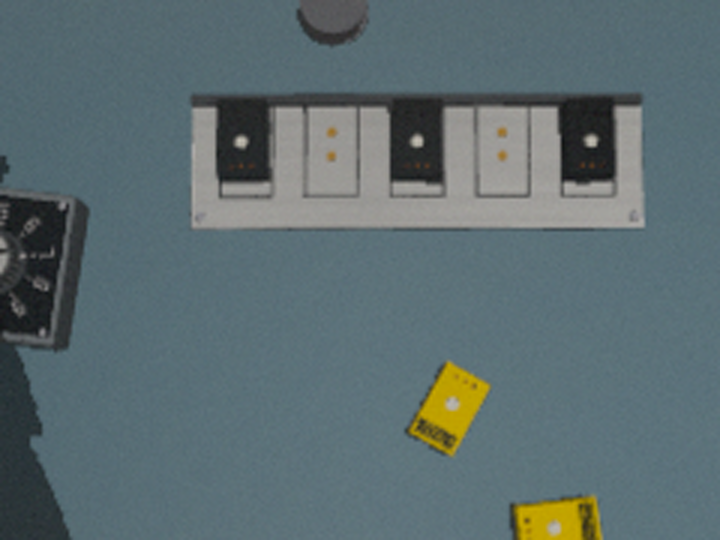

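Request:
servo_tool([
  [[0,0,-1],[5,-38,0],0],
  [[0,0,0],[5,-38,0],0],
  [[0,0,0],[0,0,0],0],
  [[0,0,0],[0,0,30],0],
  [[0,0,0],[0,0,30],0],
  [[0,0,0],[0,0,15],0],
  [[0,0,0],[0,0,0],0],
  [[0,0,0],[0,0,0],0],
  [[0,0,0],[0,0,0],0],
  [[0,0,0],[0,0,0],0],
])

```text
time_s: 65.2
ee_pos: [592.2, 326.2, 101.1]
ee_rot: [-179.9, -0.4, -6.6]
force: [-0.7, 0.3, -0.9]
gripper_width: 0.4
```

Run:
```python
from h import *
go([587,332.7,62],-6)
```

```text
turn [-0.1 -0.4 -0.6] shift(after turn) [-5.9 -5.9 39.1] shift(before) [-6.2 -5.7 39. ] q6 34.6 F [-0.7  0.3 -0.9] t 65.2
```

Request:
servo_tool([
  [[0,0,0],[-6,-6,10],0],
  [[0,0,0],[0,0,10],0],
  [[0,0,0],[0,0,5],0],
  [[0,0,0],[0,0,4],0],
  [[0,0,0],[0,0,4],0],
  [[0,0,0],[0,0,4],0],
  [[0,0,0],[0,0,3],0],
  [[0,0,0],[0,0,2],0],
  [[0,0,0],[0,0,0],0],
  [[0,0,0],[0,0,0],0],
])

```text
time_s: 66.45
ee_pos: [587.9, 334.0, 60.7]
ee_rot: [-179.8, -0.6, -6.6]
force: [-0.4, 0.1, 0.3]
gripper_width: 0.2
```

Run:
```python
from h import *
go([587,332.7,62],-6)
```

```text
turn [-0.2 -0.6 -0.6] shift(after turn) [-0.7  1.4 -1.3] shift(before) [-0.7  1.4 -1.3] q6 35.3 F [-0.4  0.1  0.3] t 66.45
```

Now I lift and back off toward +tool y so I can see.

Request:
servo_tool([
  [[0,0,0],[0,0,-30],0],
  [[0,0,0],[0,0,-50],0],
  [[0,0,0],[0,0,-50],0],
  [[0,0,0],[-20,40,0],0],
  [[0,0,0],[-30,50,0],0],
  [[0,0,0],[-30,50,0],0],
  [[0,0,0],[0,50,0],0],
  [[0,0,0],[0,0,0],0],
  [[0,0,0],[0,0,0],0],
  [[0,0,0],[0,0,0],0],
])

```text
time_s: 67.7
ee_pos: [480.8, 151.4, 188.1]
ee_rot: [-179.9, -0.2, -6.5]
force: [-0.6, 0.2, 0.4]
gripper_width: 0.4
```

Run:
```python
from h import *
f=grab('wrist','w20')
s=grab('scene','s20'); crop(s,190,190,590,390,2,'c20'); crop(s,400,230,520,320,6,'c21')
```

```text
(no output)
```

View pics/w20.png

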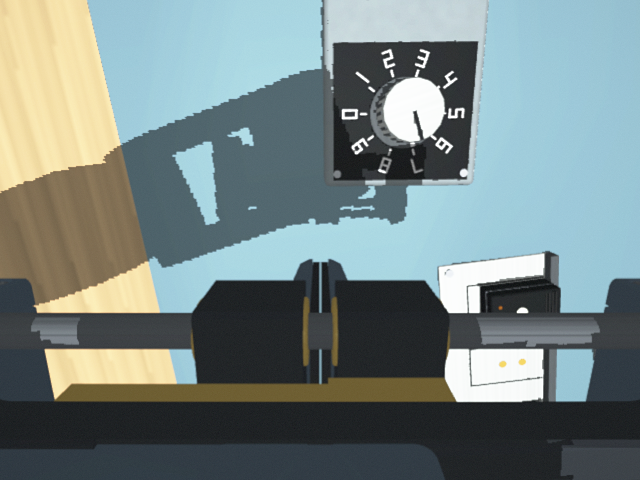

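View pics/c20.png

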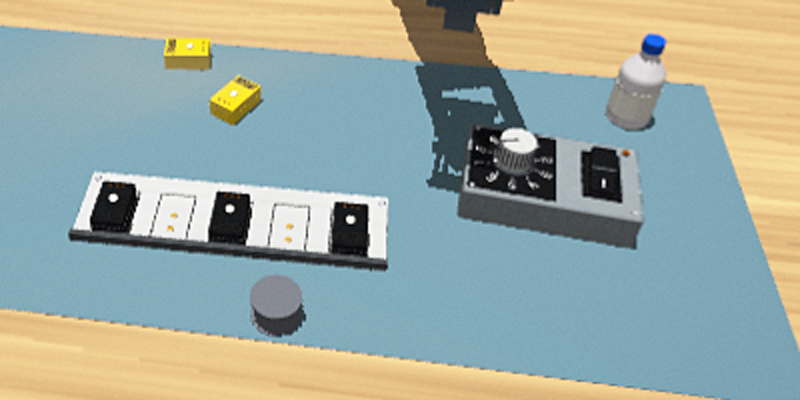

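View pics/c21.png

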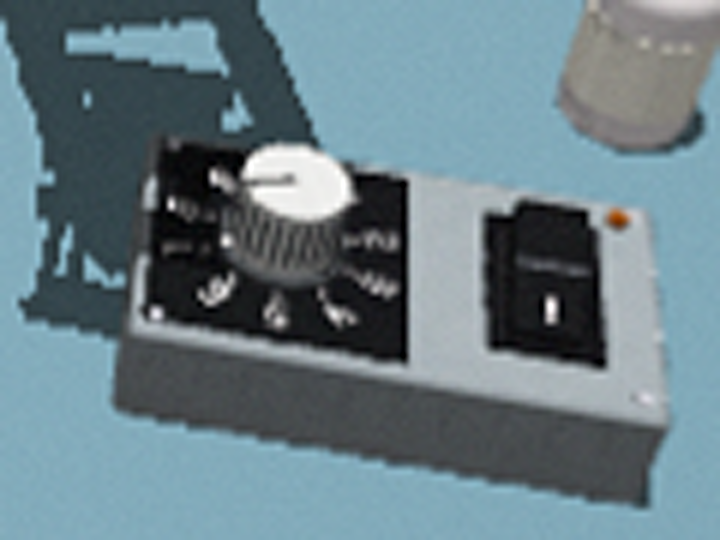

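Run:
```python
from h import *
from workcell import env
t=grab('top','t21')
for p in ((260,197),(319,197),(377,197)):
    print(ray(t,dot(t,p,5),32).round(1))
print(env.job_done())
```

```text
[[656.8  49.2  32. ]]
[[659.8 -92.   32. ]]
[[ 662.6 -231.6   32. ]]
the job is handed in; nothing more can be done
None
```

The job is done and handed in at about 68 s; no verdict came back. I pushed the rocker off, turned the sleeve from 2 to 7, and laid the three black modules in bays 1, 3 and 5 against the fence. Then I pushed the rocker on and backed the arm clear.

- **Knocked module:** the left module was knocked out of its bay part-way through, so I picked it up and placed it again.
- **Module positions:** the last check before handing in put the modules within about 1.5 mm sideways of their bay centres, with their ends flush at the fence and parallel by eye. The top and wrist views agreed to about 1 mm.
- **White dots:** these sit about 4–5 mm off the module centres, so I judged centre and fence contact from the edges and the push force instead.
- **Sleeve, rocker and bystanders:** the last pictures show the sleeve at 7 and the rocker on, with the same look as at the start. In the last pictures I could see the bottle and the reel, and they looked undisturbed. I did not check the screwdriver in the last pictures, but the arm never came near it.

None of these checks failed.

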